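# Fit a circuit board into the measuring machine's card rack with its injector levers

## Robot

A 6-joint arm with a two-finger parallel gripper is mounted at the origin on the work surface. World frame = base frame: x ahead of the robot, y to its left, z up, the work surface at z = 0. Lengths are in mm, angles in rad, forces in N, time in s.
With the tool pointing down it reaches from about 425 to 950 mm from the base axis. Payload 14.7 kg.
Tool frame: the origin (TCP) lies between the finger pads; the fingertips stand 22 mm ahead of it and the grasp point (between the pads) lies 3 mm ahead of it; z points along the fingers, y is the line along which they close (so a half turn about z gives the same grasp; the last joint's range is limited). The gripper opens to 85 mm and grips with 20 to 120 N. Pads are 22 mm wide; open, the fingers measure 114 mm over their backs; the gripper's body (76 mm by 85 mm) begins 54 mm behind the grasp point. The pads swing forward as they close: fully open they stand 13 mm farther back than shut.
Start: joints at [1.152, 0.48, 1.596, -0, 1.065, -0.047], TCP at [236.116, 605.592, 253.297] pointing down, gripper open.
Joint ranges: [-2.75, 2.75], [-0.82, 2.05], [0.23, 2.67], [-1.56, 4.7], [0.09, 2.69], [-2.92, 2.92]. Speed limits (rad/s): [1.89, 1.89, 2.39, 3.01, 3.01, 3.01].

## Interface

Orientations are given as a 3x3 rotation matrix whose columns are the frame's x, y, z axes.
In Python, from bench import * gives the robot as it stands.
- The arm moves only by the tool send_rows, never from a script. Its argument "commands" is a list of rows, each a list of 3 entries, a list of its own where there are three numbers: the shift along the tool's x, y, z in cm, then the turn, a rotation vector about the tool's x, y, z in rad, then the closure, from 0 (fully open) to 1 (shut). In form: [[[x, y, z], [rx, ry, rz], hand], ...]. A call has 1 to 10 rows; each row shifts and turns the commanded pose from where the row before left it, along the tool's axes as they then stand; what a row does not reach is not made up. A row lasts 1/12 s, in which the tool goes at most 41.7 mm and 7.16 degrees, less where a joint would pass 70% of its speed; a pose out of reach is approached as far as the arm can. A call is refused whole if a number of a shift passes 4.17 or a number of a turn 0.125, either way. A call with a gripper value outside its range is refused whole. The fingers move at their own pace and stop on an object; the grip force is fixed at half the most. Time passes only in rows, so rows that do not move let the fingers close. It gives the time, the measured TCP pose, the force, the opening and the grip force at its end, in the units of the state.
- state(): the state, without advancing time (a new reading comes with each control period).
- get_image(name): name is "scene" or "side" or "wrist"; returns the picture (480x640x3 uint8, blue, green, red); there is no depth.
- camera_params(name): a dict with "fx", "fy", "cx", "cy" (pixels), "R" (3x3) and "t" (3): a world point X has camera coordinates R X + t; the wrist camera has in their place "tool_from_camera" (4x4, takes a point from camera to tool coordinates, whose origin is the TCP and whose axes are the flange's). Camera axes: x right, y down, z forward; pixel columns grow to the right and rows downward; lengths in mm; the calibration is good to about 2 mm. The wrist camera is an equidistant fisheye: a pixel r from the principal point sees the ray r / f radians off the axis. A picture is of the moment at which its call begins: read the wrist's pose just before it. camera_params takes no time and is no camera call.
- close_job(): hands the job in; it is judged then, once.
The state is a dict: "t": time; "joints": joint angles; "joint_vel": joint speeds; "effort": joint torques, N m; "tcp_pos": TCP position; "tool_rot": TCP orientation; "contact_force": force on the tool from outside, world axes, zero at the start; "wrist_torque": the same for the moment, N m; "grip_width": finger opening in mm; "grasp_force": force on a finger pad.
Only numpy, scipy, OpenCV 4.12 (cv2) and the standard library are available. Lean on these libraries where they do the work, as an engineer would, in place of code of your own. Each camera call takes 0.05 s, during which the arm holds its last target. There are 200 camera calls.

## Task

Take the circuit board out of the grey stand and lower it gently into the empty middle slot of the card rack until it stands on the contacts, and let go of it. Then swing the rack's two black levers inward over it, a bit at a time in turn so that the board goes down evenly, until it is fully home at both ends with both levers folded in. Let the levers drive the board, do not push it down by hand, never force anything (a firm finger push is all a lever takes), and leave everything else where it is.

Things in the scene. Friction and masses are not known exactly. Their poses are not given: they have to be found in the camera images.
- board: circuit board, on edge in the stand at the start: green plate 4 mm thick (x), 130 mm wide (y), 75 mm high at both ends, 110 mm over its middle 80 mm. On each end's shoulder an aluminium lug 10 mm thick (x), 45 to 65 mm off the middle, top 75 mm up. 0.15 to 0.31 kg. Origin: middle of its bottom edge, z up. Goes in either way round. May lean up to 3 degrees in the stand
- board_grip (a point): middle of the aluminium grip bar along the board's top edge: 10 mm thick (x), 80 mm long (y), from 94 to 110 mm above the board's bottom edge; this point is 102 mm above it
- stand: grey slotted stand fixed to the table, 50 x 170 x 44 mm; its slot runs along its y, is 6 mm wide and has its floor 8 mm above the table. Origin: centre of its underside
- rack: card rack fixed to the table: grey cage 150 (x) x 215 (y) mm, end plates 70 mm high; lower cards (tops 78 mm up) stand 43 mm and more either side of the empty middle slot, which runs along y. Origin: centre of its underside, below that slot. Two black end guides (58 to 71 mm off the middle) hold the board with 1.2 mm play on each face, 1.5 mm at each end
- rack_slot (a point): middle of the slot, 16 mm above the table: the nominal home of the board's bottom edge. Guide mouths, flared, 80 mm up, catch a board about 4 mm off. The board first stands on stiff contacts 20.5 to 27.5 mm above the table and must go 8 mm lower; the connector's height differs from rack to rack, so the levers' last travel must be felt. Do not let one end get over 5 mm ahead
- strip_l (a joint): how far the contact strip under the board's end at the rack's +y is pressed down, m: 0 up, 0.008 fully home. Each strip (42 mm off the middle) yields at about 18 N and stays where it is left
- strip_r (a joint): the same for the strip at the rack's -y end
- lever_l (a joint): angle, rad, of the black lever at the rack's +y end: 0.9 to 1.05 at the start (handle leaning outward, stays where left), falling as the handle swings inward, to about 0. From about 0.37 (0.2 to 0.55) its nose drives the board's lug down, taking 7 to 12 N at the cross-bar (never over 25 N); that end is home at about 0 (-0.2 to 0.2), where the push turns firm. Stops: -0.3, 1.1
- lever_l_bar (a point): middle of the cross-bar at the top of the +y lever's handle: a round bar 12 mm thick, 36 mm long along the rack's x, 60 mm from the hinge. At angle 0 it lies 20.5 mm inward of the hinge and 56.4 mm above it (leaning 20 degrees inward), at angle 1.0 37 degrees outward
- lever_l_hinge (a point): hinge axis (along the rack's x) of the +y lever, 84.5 mm from the slot's middle, 95 mm above the table
- lever_r (a joint): angle, rad, of the black lever at the rack's -y end: 0.9 to 1.05 at the start (handle leaning outward, stays where left), falling as the handle swings inward, to about 0. From about 0.37 (0.2 to 0.55) its nose drives the board's lug down, taking 7 to 12 N at the cross-bar (never over 25 N); that end is home at about 0 (-0.2 to 0.2), where the push turns firm. Stops: -0.3, 1.1
- lever_r_bar (a point): middle of the cross-bar at the top of the -y lever's handle: a round bar 12 mm thick, 36 mm long along the rack's x, 60 mm from the hinge. At angle 0 it lies 20.5 mm inward of the hinge and 56.4 mm above it (leaning 20 degrees inward), at angle 1.0 37 degrees outward
- lever_r_hinge (a point): hinge axis (along the rack's x) of the -y lever, 84.5 mm from the slot's middle, 95 mm above the table
- driver: a screwdriver lying in front of the rack (origin mid-underside), bystander
- ring_gauge: steel ring, 48 mm across, 18 mm high, beside the stand, bystander; origin: centre of its underside
- screw_tray: empty black tray 60 x 100 x 22 mm behind the rack, bystander; origin: centre of its underside
- ref_sphere: white reference ball on a 96 mm high steel stand, bystander; origin: centre of its underside

How it is judged (in metres and radians):
On the way:
1. the board stands let go in the empty slot, on the contacts but not yet driven down, both levers still out (horizontal distance between board and rack_slot below 0.006 m and angle between the y axis of board and the y axis of rack, either way round below 0.09 rad and z of board in the frame of rack between 0.0185 and 0.031 m and value of joint each of lever_l, lever_r above 0.75 rad and contact force between the fingers and board below 0.3 N), for 0.2 s.
At the end, for the whole second after the job is handed in: both contact strips are pressed down at least 6.5 of their 8 mm by the board, which stands at rest in the middle slot (within 6 mm and 5 degrees, bottom edge less than 21.5 mm above the table), and both levers are swung in to below 0.3 rad (value of joint each of strip_l, strip_r above 0.0065 m and horizontal distance between board and rack_slot below 0.006 m and angle between the y axis of board and the y axis of rack, either way round below 0.09 rad and z of board in the frame of rack below 0.0215 m and value of joint each of lever_l, lever_r below 0.3 rad and linear speed of board below 0.02 m/s); the robot touches nothing.
It fails at once if a finger pushes a lever or any part of the rack with more than 40 N, or with more than 25 N once an end of the board is home (contact force between the fingers and rack above 40 N or (value of joint any of strip_l, strip_r above 0.0065 m and contact force between the fingers and rack above 25 N)).
It fails at once if the board is forced against the rack with more than 40 N while both levers are still out (value of joint each of lever_l, lever_r above 0.75 rad and contact force between board and rack above 40 N).
It fails at once if an end of the board is driven down more than 3 mm while both levers are still out, or the fingers press on the board with more than 5 N once an end is that far down (value of joint any of strip_l, strip_r above 0.003 m and (value of joint each of lever_l, lever_r above 0.7 rad or contact force between the fingers and board above 5 N)).
It fails at once if one end is driven fully home before the other has started down ((value of joint strip_l above 0.0065 m and value of joint strip_r below 0.0015 m) or (value of joint strip_r above 0.0065 m and value of joint strip_l below 0.0015 m)).
It fails at once if a bystander is moved more than 30 mm (distance of any of driver, ring_gauge, screw_tray, ref_sphere from where it was at the start of the episode above 0.03 m).
It also fails if it takes over 72 s, if anything falls off the work surface, if the arm or the gripper's body presses on something with over 40 N, if the wrist force passes 120 N, or if a joint passes its speed limit or range.

## Working session

There is one attempt and no reset: what is moved stays moved. The work goes in short steps, Python scripts to look and compute and a tool call to move; the robot and the scene stay as the last step left them, time stands still between calls to the robot, and variables do not carry over. Pictures are saved under pics/ and viewed, at most 10 in all, crops included, and the job is handed in when it is done.

Besides the shell and the picture viewer there is one more tool, called after ">>>" as name(argument=value, ...), one argument or row to a line, values as JSON. send_rows: Moves the arm, as the interface text tells. Its arguments: {"type":"object","properties":{"commands":{"type":"array","items":{"type":"array"}}},"required":["commands"]}

```bash
mkdir -p pics; ls; python3 - <<'E'
from bench import *
import cv2
print(state())
for n in("scene","side","wrist"):
    cv2.imwrite(f"pics/{n}0.png",get_image(n)); print(n,camera_params(n))
E
```

```text
pics
{'t': 0.0, 'joints': array([ 1.15240520e+00,  4.80841871e-01,  1.59686218e+00,  1.83608295e-05,
        1.06510815e+00, -4.65835451e-02]), 'joint_vel': array([-3.86949581e-05, -8.68763864e-05,  5.86213029e-06, -1.51355722e-03,
       -5.69581874e-04,  5.47153348e-04]), 'effort': array([ 3.80333528e-03, -9.50658846e+01, -4.30178654e+01,  2.95514774e-04,
        1.24631191e-02,  4.18991510e-05]), 'tcp_pos': array([235.95431971, 605.2496499 , 252.67022684]), 'tool_rot': array([[-9.31668921e-01,  3.63308081e-01, -5.10167625e-04],
       [ 3.63308432e-01,  9.31668265e-01, -1.10782622e-03],
       [ 7.28247683e-05, -1.21747546e-03, -9.99999256e-01]]), 'contact_force': array([ 0.25513562,  0.54866309, -0.74157252]), 'wrist_torque': array([-0.04104846, -0.02670376,  0.04429353]), 'grasp_force': 0.0, 'grip_width': 85.60364173192609}
scene {'fx': 455.0529904206631, 'fy': 455.0529904206631, 'cx': 320.14406681324004, 'cy': 239.35341374688173, 'R': array([[ 0.75850312,  0.65140099, -0.01870204],
       [ 0.43328718, -0.52554818, -0.73216209],
       [-0.48675993,  0.54724388, -0.68087364]]), 't': array([-430.65738011, -166.60305077, 1074.33451172])}
side {'fx': 459.2744982442133, 'fy': 459.2744982442133, 'cx': 320.6927958615609, 'cy': 251.1170531627211, 'R': array([[-0.93210326, -0.36214625, -0.00579779],
       [-0.17984343,  0.47666271, -0.86049346],
       [ 0.31438807, -0.80102606, -0.50942849]]), 't': array([537.70939725, 209.9609548 , 558.54271773])}
wrist {'fx': 371.64829954431775, 'fy': 371.64829954431775, 'cx': 318.5859633802784, 'cy': 235.6909914623968, 'tool_from_camera': array([[-1.88973651e-04, -9.61248178e-01, -2.75684430e-01,
         7.01334273e+01],
       [ 9.99999981e-01, -1.95400790e-04, -4.15327868e-06,
         3.80381534e-01],
       [-4.98766238e-05, -2.75684426e-01,  9.61248196e-01,
        -1.22095547e+02],
       [ 0.00000000e+00,  0.00000000e+00,  0.00000000e+00,
         1.00000000e+00]])}
```

View pics/scene0.png

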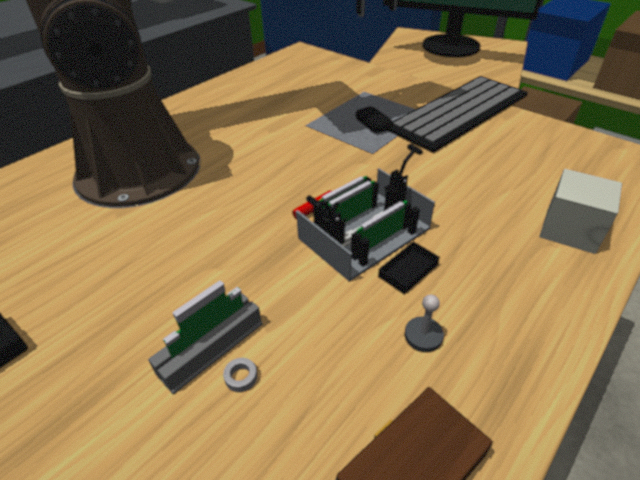

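View pics/side0.png

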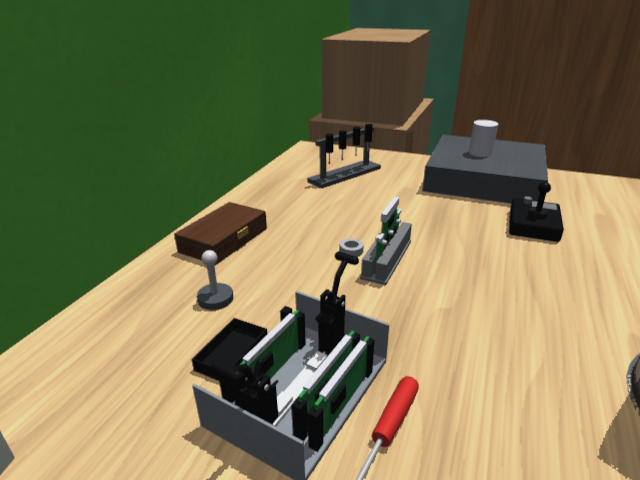

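View pics/wrist0.png

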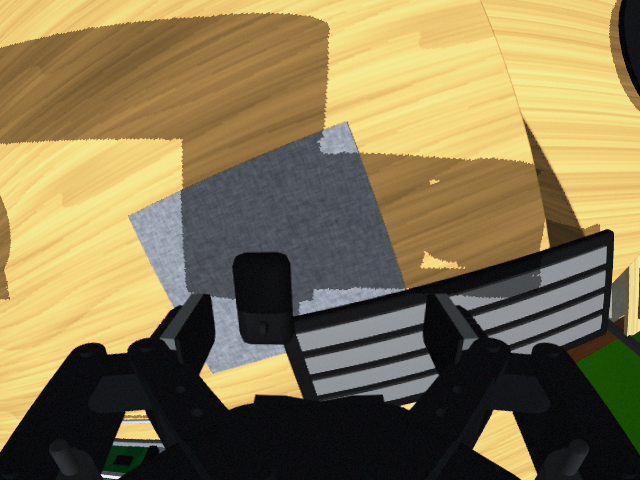

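Scene: the stand with the board is around (205,335), grip bar from about (177,318) to (222,287). The rack is around (365,225), with levers at (410,150) and (322,210). In the side view the rack is near (295,385) and the board near (390,225). The wrist camera sees neither. I'll get rough positions first, then fly the wrist camera over each.

```bash
cat > h.py <<'E'
from bench import *
import numpy as np, cv2
def ray(n,u,v,pose=None):
    c=camera_params(n)
    if n!="wrist":
        d=c["R"].T@np.array([(u-c["cx"])/c["fx"],(v-c["cy"])/c["fy"],1]); o=-c["R"].T@c["t"]
    else:
        p,Rt=pose; a=np.array([u-c["cx"],v-c["cy"]])/c["fx"]; r=np.linalg.norm(a)
        T=c["tool_from_camera"]; dc=np.r_[a/max(r,1e-9)*np.sin(r),np.cos(r)]
        d=Rt@T[:3,:3]@dc; o=p+Rt@T[:3,3]
    return o,d/np.linalg.norm(d)
def atz(n,u,v,z,pose=None):
    o,d=ray(n,u,v,pose); return o+d*(z-o[2])/d[2]
def tri(*rs):
    A=sum(np.eye(3)-np.outer(d,d) for o,d in rs); b=sum((np.eye(3)-np.outer(d,d))@o for o,d in rs)
    return np.linalg.solve(A,b)
def proj(n,X,pose=None):
    c=camera_params(n); X=np.asarray(X,float)
    if n!="wrist":
        q=c["R"]@X+c["t"]; return np.array([c["cx"]+c["fx"]*q[0]/q[2],c["cy"]+c["fy"]*q[1]/q[2]])
    p,Rt=pose; T=c["tool_from_camera"]; q=T[:3,:3].T@(Rt.T@(X-p)-T[:3,3]); s=np.hypot(q[0],q[1])
    return np.array([c["cx"],c["cy"]])+c["fx"]*np.arctan2(s,q[2])*q[:2]/max(s,1e-9)
E
python3 - <<'E'
from h import *
for p in [(177,318),(222,287)]: print("grip",atz("scene",*p,118).round(0))
print("gripS",atz("side",387,221,118).round(0),atz("side",395,203,118).round(0))
print("rack scene corners z70",[atz("scene",*p,70).round(0) for p in [(350,252),(298,220),(434,205)]])
print("rack side corners z70",[atz("side",*p,70).round(0) for p in [(197,390),(309,445),(388,322),(298,296)]])
print("lever bars",tri(ray("scene",414,149),ray("side",347,257)).round(0))
print("ring",atz("scene",240,375,9).round(0),"sphere",tri(ray("scene",431,301),ray("side",209,258)).round(0))
print("driver",atz("scene",320,200,10).round(0),atz("side",380,440,10).round(0),atz("side",408,382,10).round(0))
im=np.hstack([cv2.resize(cv2.imread("pics/scene0.png")[140:290,280:450],None,fx=2.3,fy=3),cv2.resize(cv2.imread("pics/side0.png")[240:480,180:400],None,fx=1.8,fy=1.875)])
cv2.imwrite("pics/c0.png",im)
E
```

```text
grip [ 529. -243.  118.]
grip [ 534. -169.  118.]
gripS [ 511. -141.  118.] [ 515. -216.  118.]
rack scene corners z70 [array([600.,  40.,  70.]), array([478.,  46.,  70.]), array([644., 237.,  70.])]
rack side corners z70 [array([628., 252.,  70.]), array([483., 272.,  70.]), array([456.,  59.,  70.]), array([594.,  48.,  70.])]
lever bars [549. 171. 206.]
ring [ 597. -213.    9.] sphere [761.  23.  85.]
driver [419. 172.  10.] [427. 196.  10.] [415.  97.  10.]
```

Rough positions: the rack centre is near (548,155) with yaw about -7°, and the board is near (525,-205) with yaw about -4°. Next I plan the move to a view of the rack.

```bash
cat >> h.py <<'E'
from scipy.spatial.transform import Rotation as Ro
def plan(tgt,yaw_deg,n,hand,hold=0):
    """rows straight in world to TCP tgt, tool down, tool y at world angle yaw_deg"""
    s=state(); p=s["tcp_pos"]; R=s["tool_rot"]; a=np.radians(yaw_deg)
    Y=np.array([np.cos(a),np.sin(a),0]); Z=np.array([0,0,-1.]); Rt=np.c_[np.cross(Y,Z),Y,Z]
    w=Ro.from_matrix(R.T@Rt).as_rotvec()/n; st=(np.asarray(tgt)-p)/n; rows=[];Rc=R
    for i in range(n):
        rows.append([[round(float(x),2) for x in Rc.T@st/10],[round(float(x),3) for x in w],hand]); Rc=Rc@Ro.from_rotvec(w).as_matrix()
    k=(0,10,20,30)
    for i in range(0,n,10): print(str(rows[i:i+10]).replace(" ",""))
    print("step",np.abs(st).max().round(1),np.linalg.norm(st).round(1),np.abs(w).max().round(3))
E
python3 -c "
from h import *
plan([548,85,300],-7,18,0)"
```

```text
[[[-2.66,-2.06,-0.26],[-0.0,0.0,0.073],0],[[-2.81,-1.86,-0.26],[-0.0,0.0,0.073],0],[[-2.94,-1.65,-0.26],[-0.0,0.0,0.073],0],[[-3.05,-1.43,-0.26],[-0.0,0.0,0.073],0],[[-3.15,-1.2,-0.26],[-0.0,0.0,0.073],0],[[-3.23,-0.97,-0.26],[-0.0,0.0,0.073],0],[[-3.29,-0.73,-0.26],[-0.0,0.0,0.073],0],[[-3.34,-0.49,-0.26],[-0.0,0.0,0.073],0],[[-3.36,-0.24,-0.26],[-0.0,0.0,0.073],0],[[-3.37,0.01,-0.26],[-0.0,0.0,0.073],0]]
[[[-3.36,0.25,-0.26],[-0.0,0.0,0.073],0],[[-3.33,0.5,-0.26],[-0.0,0.0,0.073],0],[[-3.29,0.74,-0.26],[-0.0,0.0,0.073],0],[[-3.22,0.98,-0.26],[-0.0,0.0,0.073],0],[[-3.14,1.21,-0.26],[-0.0,0.0,0.073],0],[[-3.05,1.44,-0.26],[-0.0,0.0,0.073],0],[[-2.93,1.66,-0.26],[-0.0,0.0,0.073],0],[[-2.8,1.87,-0.26],[-0.0,0.0,0.073],0]]
step 28.9 33.8 0.073
```

>>> send_rows(
  commands=[
    [[-2.66, -2.06, -0.26], [0, 0, 0.073], 0],
    [[-2.81, -1.86, -0.26], [0, 0, 0.073], 0],
    [[-2.94, -1.65, -0.26], [0, 0, 0.073], 0],
    [[-3.05, -1.43, -0.26], [0, 0, 0.073], 0],
    [[-3.15, -1.2, -0.26], [0, 0, 0.073], 0],
    [[-3.23, -0.97, -0.26], [0, 0, 0.073], 0],
    [[-3.29, -0.73, -0.26], [0, 0, 0.073], 0],
    [[-3.34, -0.49, -0.26], [0, 0, 0.073], 0],
    [[-3.36, -0.24, -0.26], [0, 0, 0.073], 0],
    [[-3.37, 0, -0.26], [0, 0, 0.073], 0],
  ],
)

```text
t: 0.98
tcp_pos: [410.4, 315.3, 279.4]
tool_rot: [[-0.449, 0.894, -0.0], [0.894, 0.449, -0.0], [-0.0, -0.0, -1.0]]
contact_force: [0.8, 0.4, 0.2]
grip_width: 85.4
grasp_force: 0.0
```

>>> send_rows(
  commands=[
    [[-3.36, 0.25, -0.26], [0, 0, 0.073], 0],
    [[-3.33, 0.5, -0.26], [0, 0, 0.073], 0],
    [[-3.29, 0.74, -0.26], [0, 0, 0.073], 0],
    [[-3.22, 0.98, -0.26], [0, 0, 0.073], 0],
    [[-3.14, 1.21, -0.26], [0, 0, 0.073], 0],
    [[-3.05, 1.44, -0.26], [0, 0, 0.073], 0],
    [[-2.93, 1.66, -0.26], [0, 0, 0.073], 0],
    [[-2.8, 1.87, -0.26], [0, 0, 0.073], 0],
    [[0, 0, 0], [0, 0, 0], 0],
    [[0, 0, 0], [0, 0, 0], 0],
  ],
)

```text
t: 1.82
tcp_pos: [550.3, 84.9, 299.9]
tool_rot: [[0.118, 0.993, -0.0], [0.993, -0.118, -0.0], [-0.0, -0.0, -1.0]]
contact_force: [-0.4, 1.1, 0.2]
grip_width: 85.4
grasp_force: 0.0
```

```bash
python3 -c "
from h import *
s=state();im=get_image('wrist');np.savez('w1.npz',p=s['tcp_pos'],R=s['tool_rot']);print(s['t'],s['tcp_pos'],s['tool_rot'][:,1])
cv2.imwrite('pics/w1full.png',im)
cv2.imwrite('pics/w1.png',cv2.resize(im[0:400,90:560],(800,600)) if 0 else cv2.resize(im[0:340,100:550],None,fx=1.76,fy=1.76))
plan([525,-275,300],-4,12,0)"
```

```text
1.8167 [550.30548609  84.92196971 299.89122962] [ 9.93060752e-01 -1.17602295e-01 -2.08407486e-04]
[[[-3.01,0.14,-0.0],[-0.0,-0.0,-0.004],0],[[-3.01,0.13,-0.0],[-0.0,-0.0,-0.004],0],[[-3.01,0.12,-0.0],[-0.0,-0.0,-0.004],0],[[-3.01,0.11,-0.0],[-0.0,-0.0,-0.004],0],[[-3.01,0.1,-0.0],[-0.0,-0.0,-0.004],0],[[-3.01,0.09,-0.0],[-0.0,-0.0,-0.004],0],[[-3.01,0.07,-0.0],[-0.0,-0.0,-0.004],0],[[-3.01,0.06,-0.0],[-0.0,-0.0,-0.004],0],[[-3.01,0.05,-0.0],[-0.0,-0.0,-0.004],0],[[-3.01,0.04,-0.0],[-0.0,-0.0,-0.004],0]]
[[[-3.01,0.03,-0.0],[-0.0,-0.0,-0.004],0],[[-3.01,0.02,-0.0],[-0.0,-0.0,-0.004],0]]
step 30.1 30.1 0.004
```

View pics/w1.png

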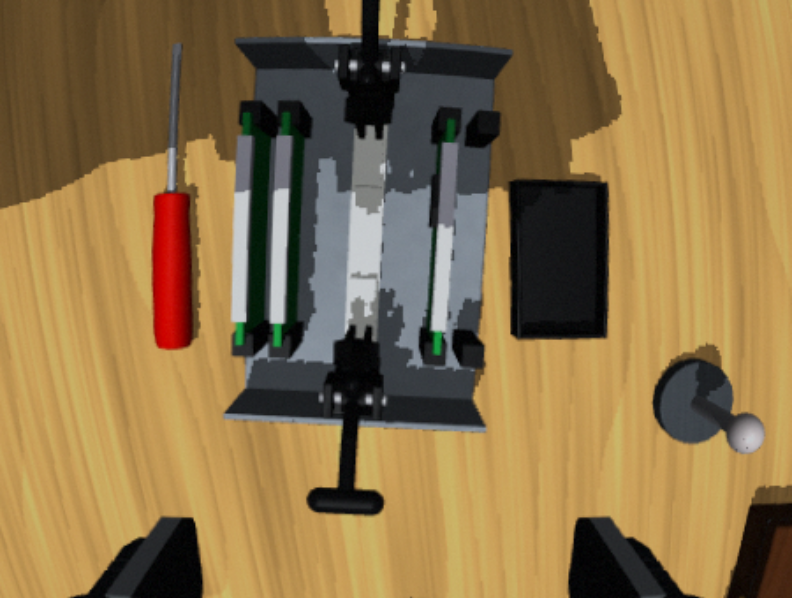

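The wrist view shows the rack from above. In crop pixels, the end-plate top corners are (236,39), (512,51), (226,413) and (486,431). The hinge bolts are at about (370,66) and (355,400), and the lever_r bar is at (345,501).

>>> send_rows(
  commands=[
    [[-3.01, 0.14, 0], [0, 0, -0.004], 0],
    [[-3.01, 0.13, 0], [0, 0, -0.004], 0],
    [[-3.01, 0.12, 0], [0, 0, -0.004], 0],
    [[-3.01, 0.11, 0], [0, 0, -0.004], 0],
    [[-3.01, 0.1, 0], [0, 0, -0.004], 0],
    [[-3.01, 0.09, 0], [0, 0, -0.004], 0],
    [[-3.01, 0.07, 0], [0, 0, -0.004], 0],
    [[-3.01, 0.06, 0], [0, 0, -0.004], 0],
    [[-3.01, 0.05, 0], [0, 0, -0.004], 0],
    [[-3.01, 0.04, 0], [0, 0, -0.004], 0],
  ],
)

```text
t: 2.7
tcp_pos: [529.3, -214.0, 300.1]
tool_rot: [[0.072, 0.997, -0.0], [0.997, -0.072, 0.0], [0.0, -0.0, -1.0]]
contact_force: [0.7, -1.6, 0.0]
grip_width: 85.5
grasp_force: 0.0
```

>>> send_rows(
  commands=[
    [[-3.01, 0.03, 0], [0, 0, -0.004], 0],
    [[-3.01, 0.02, 0], [0, 0, -0.004], 0],
    [[0, 0, 0], [0, 0, 0], 0],
    [[0, 0, 0], [0, 0, 0], 0],
  ],
)

```text
t: 3.03
tcp_pos: [525.5, -274.2, 299.7]
tool_rot: [[0.067, 0.998, -0.001], [0.998, -0.067, 0.001], [0.0, -0.001, -1.0]]
contact_force: [-0.3, 0.4, 1.0]
grip_width: 85.7
grasp_force: 0.0
```

```bash
python3 -c "
from h import *
s=state();im=get_image('wrist');np.savez('w2.npz',p=s['tcp_pos'],R=s['tool_rot']);print(s['t'],s['tcp_pos'],s['tool_rot'][:,1])
cv2.imwrite('pics/w2full.png',im)
cv2.imwrite('pics/w2.png',cv2.resize(im[0:300,150:510],None,fx=2,fy=2))
w=np.load('w1.npz');ps=(w['p'],w['R'])
f=lambda u,v,z:atz('wrist',100+u/1.76,v/1.76,z,ps).round(1)
C=[f(*q,70) for q in [(236,39),(512,51),(226,413),(486,431)]]
print('corners',C,'centre',np.mean(C,0))
for a,b in [(0,1),(2,3),(0,2),(1,3)]: d=(C[b]-C[a])[:2]; print(np.linalg.norm(d).round(1),np.degrees(np.arctan2(d[1],d[0])).round(2))
print('hinges',f(370,66,95),f(355,400,95),'bar_r',f(345,501,143),'connector',f(370,128,20),f(362,325,20))
print('barends',f(308,497,143),f(384,503,143),'notch',f(370,128,80),f(355,334,80))
"
```

```text
3.0333 [ 525.51698442 -274.16617682  299.723101  ] [ 9.97728543e-01 -6.73601957e-02 -5.98611753e-04]
corners [array([491.5, 274.2,  70. ]), array([638.4, 248.5,  70. ]), array([456.6,  66.2,  70. ]), array([602.5,  38.2,  70. ])] centre [547.25  156.775  70.   ]
149.1 -9.92
148.6 -10.86
210.9 -99.52
213.3 -99.69
hinges [561.2 239.9  95. ] [533.   71.4  95. ] bar_r [525.8  36.1 143. ] connector [557.1 219.9  20. ] [537.6  99.3  20. ]
barends [508.9  40.  143. ] [543.7  33.  143. ] notch [557.4 210.2  80. ] [536.5 103.3  80. ]
```

View pics/w2.png

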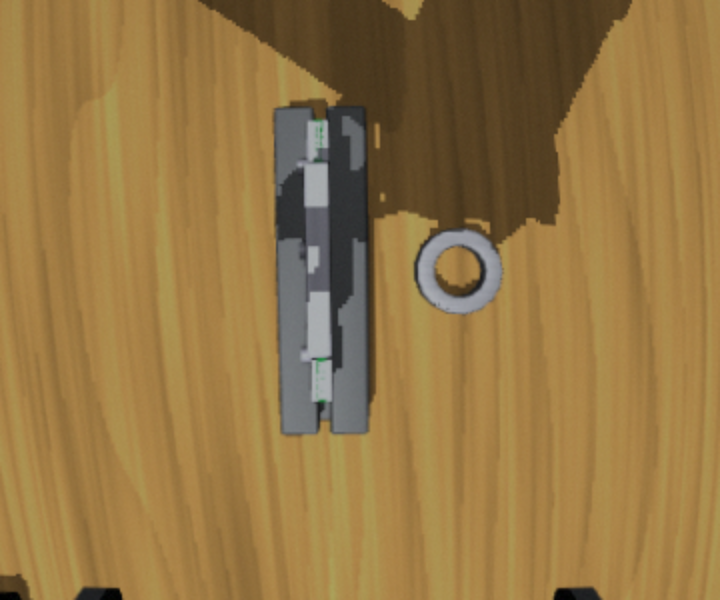

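The board stands in its stand, with the grip bar in crop pixels from (316,163) to (319,357). The stand corners are (275,108), (366,107), (282,434) and (368,432), and the ring gauge is at (459,271).

```bash
python3 -c "
from h import *
w=np.load('w2.npz');ps=(w['p'],w['R'])
f=lambda u,v,z:atz('wrist',150+u/2,v/2,z,ps).round(1)
A,B=f(316.5,163,118),f(319.5,357,118);d=B-A
print('bar',A,B,(A+B)/2,np.linalg.norm(d[:2]),np.degrees(np.arctan2(-d[1],-d[0]))-90)
A,B=f(318,120,83),f(321,402,83);d=B-A
print('lugs',A,B,(A+B)/2,np.linalg.norm(d[:2]),np.degrees(np.arctan2(-d[1],-d[0]))-90)
C=[f(*q,44) for q in [(275,108),(366,107),(282,434),(368,432)]]
print('stand',C,np.mean(C,0)); d=(C[0]+C[1]-C[2]-C[3]);print(np.degrees(np.arctan2(d[1],d[0]))-90,np.linalg.norm(d[:2])/2)
print('slot',f(320,107,44),f(325,432,44))
# lever_l bar angle from scene
o=np.array([547.2,156.4,0]);a=np.radians(-9.7);X=np.array([np.cos(a),np.sin(a),0]);Y=np.array([-np.sin(a),np.cos(a),0])
for s,n,px in ((1,'scene',(414,149)),(-1,'side',(347,257)),(-1,'wrist',(100+345/1.76,501/1.76))):
  pz=None
  if n=='wrist': v=np.load('w1.npz');pz=(v['p'],v['R'])
  for th in (0.9,1.0,1.05):
    b=th-np.radians(20); P=o+Y*s*(84.5+60*np.sin(b))+[0,0,95+60*np.cos(b)]
    print(n,th,P.round(1),proj(n,P,pz).round(1),px)
plan([525,-203,175],-2,10,0)
"
```

```text
bar [ 524.6 -161.9  118. ] [ 520.2 -241.6  118. ] [ 522.4  -201.75  118.  ] 79.82136305526232 -3.1599219276448594
lugs [ 525.9 -137.    83. ] [ 518.2 -267.    83. ] [ 522.05 -202.     83.  ] 130.227838805687 -3.3897127708973613
stand [array([ 504.4, -121.2,   44. ]), array([ 549.8, -124.1,   44. ]), array([ 495.2, -289.8,   44. ]), array([ 540.1, -291.8,   44. ])] [ 522.375 -206.725   44.   ]
-3.2166289455770567 168.41533481248078
slot [ 526.8 -122.6   44. ] [ 517.7 -290.3   44. ]
scene 0.9 [566.7 270.7 146.1] [413.  147.9] (414, 149)
scene 1.0 [567.6 275.5 142.7] [414.5 148.5] (414, 149)
scene 1.05 [568.  277.8 140.9] [415.2 149. ] (414, 149)
side 0.9 [527.7  42.1 146.1] [342.9 258.1] (347, 257)
side 1.0 [526.8  37.3 142.7] [344.6 258.6] (347, 257)
side 1.05 [526.4  35.  140.9] [345.4 259. ] (347, 257)
wrist 0.9 [527.7  42.1 146.1] [297.  279.2] (296.02272727272725, 284.65909090909093)
wrist 1.0 [526.8  37.3 142.7] [297.1 283.1] (296.02272727272725, 284.65909090909093)
wrist 1.05 [526.4  35.  140.9] [297.1 284.8] (296.02272727272725, 284.65909090909093)
[[[0.7,-0.05,1.25],[-0.0,-0.0,-0.003],0],[[0.7,-0.05,1.25],[-0.0,-0.0,-0.003],0],[[0.7,-0.05,1.25],[-0.0,-0.0,-0.003],0],[[0.7,-0.05,1.25],[-0.0,-0.0,-0.003],0],[[0.7,-0.04,1.25],[-0.0,-0.0,-0.003],0],[[0.7,-0.04,1.25],[-0.0,-0.0,-0.003],0],[[0.7,-0.04,1.25],[-0.0,-0.0,-0.003],0],[[0.7,-0.04,1.25],[-0.0,-0.0,-0.003],0],[[0.7,-0.03,1.25],[-0.0,-0.0,-0.003],0],[[0.7,-0.03,1.25],[-0.0,-0.0,-0.003],0]]
step 12.5 14.3 0.003
```

```bash
python3 -c "
from h import *
plan([522.3,-202,113.5],-3.25,10,0)"
```

```text
[[[0.71,-0.08,1.86],[-0.0,-0.0,-0.001],0],[[0.71,-0.08,1.86],[-0.0,-0.0,-0.001],0],[[0.71,-0.08,1.86],[-0.0,-0.0,-0.001],0],[[0.71,-0.08,1.86],[-0.0,-0.0,-0.001],0],[[0.71,-0.08,1.86],[-0.0,-0.0,-0.001],0],[[0.71,-0.08,1.86],[-0.0,-0.0,-0.001],0],[[0.71,-0.08,1.86],[-0.0,-0.0,-0.001],0],[[0.71,-0.07,1.86],[-0.0,-0.0,-0.001],0],[[0.71,-0.07,1.86],[-0.0,-0.0,-0.001],0],[[0.71,-0.07,1.86],[-0.0,-0.0,-0.001],0]]
step 18.6 19.9 0.001
```

>>> send_rows(
  commands=[
    [[0.9, -0.08, 1.86], [0, 0, -0.001], 0],
    [[0.9, -0.08, 1.86], [0, 0, -0.001], 0],
    [[0.9, -0.08, 1.86], [0, 0, -0.001], 0],
    [[0.9, -0.08, 1.86], [0, 0, -0.001], 0],
    [[0.9, -0.08, 1.86], [0, 0, -0.001], 0],
    [[0.71, -0.08, 1.86], [0, 0, -0.001], 0],
    [[0.71, -0.08, 1.86], [0, 0, -0.001], 0],
    [[0.48, -0.07, 1.86], [0, 0, -0.001], 0],
    [[0.38, -0.07, 1.86], [0, 0, -0.001], 0],
    [[0.35, -0.07, 1.86], [0, 0, -0.001], 0],
  ],
)

```text
t: 3.92
tcp_pos: [522.6, -200.1, 113.5]
tool_rot: [[0.054, 0.999, -0.0], [0.999, -0.054, 0.0], [0.0, -0.0, -1.0]]
contact_force: [0.4, -0.4, 0.9]
grip_width: 85.7
grasp_force: 0.0
```

>>> send_rows(
  commands=[
    [[0, 0, 0], [0, 0, 0], 0],
    [[0, 0, 0], [0, 0, 0], 0.5],
    [[0, 0, 0], [0, 0, 0], 0.6],
  ],
)

```text
t: 4.17
tcp_pos: [523.1, -201.9, 115.1]
tool_rot: [[0.056, 0.998, 0.001], [0.998, -0.056, -0.0], [-0.0, 0.001, -1.0]]
contact_force: [-0.2, -0.6, 0.1]
grip_width: 63.9
grasp_force: 0.0
```

>>> send_rows(
  commands=[
    [[0, -0.06, 0.15], [0, 0, 0], 0.75],
    [[0, 0, 0], [0, 0, 0], 1],
    [[0, 0, 0], [0, 0, 0], 1],
    [[0, 0, 0], [0, 0, 0], 1],
    [[0, 0, 0], [0, 0, 0], 1],
    [[0, 0, 0], [0, 0, 0], 1],
  ],
)

```text
t: 4.67
tcp_pos: [522.3, -202.7, 113.2]
tool_rot: [[0.057, 0.998, 0.001], [0.998, -0.057, -0.0], [-0.0, 0.001, -1.0]]
contact_force: [-0.3, -0.1, 7.2]
grip_width: 9.0
grasp_force: 59.0
```

>>> send_rows(
  commands=[
    [[0, 0, -0.3], [0, 0, 0], 1],
    [[0, 0, -0.6], [0, 0, 0], 1],
    [[0, 0, -1], [0, 0, 0], 1],
    [[0, 0, -1.5], [0, 0, 0], 1],
    [[0, 0, -2], [0, 0, 0], 1],
    [[0, 0, -3], [0, 0, 0], 1],
    [[0, 0, -3.5], [0, 0, 0], 1],
    [[0, 0, -3.5], [0, 0, 0], 1],
    [[0, 0, -1.5], [0, 0, 0], 1],
    [[0, 0, 0], [0, 0, 0], 1],
  ],
)

```text
t: 5.5
tcp_pos: [523.6, -203.1, 286.6]
tool_rot: [[0.057, 0.998, 0.006], [0.998, -0.057, -0.003], [-0.003, 0.006, -1.0]]
contact_force: [0.6, -0.7, -2.0]
grip_width: 8.9
grasp_force: 58.8
```

```bash
python3 -c "
from h import *
s=state();print(s['tcp_pos'],s['contact_force'],s['wrist_torque'])
a=np.radians(-9.7);t=np.array([547.2,156.4,0])-0.8*np.array([-np.sin(a),np.cos(a),0])+[0,0,285]
print(t);plan(t,-9.7,18,1)"
```

```text
[ 523.56236526 -203.12974556  286.58197559] [ 0.63605153 -0.73910478 -1.96632332] [-0.05871667 -0.0210794   0.02059907]
[547.0652085  155.61143722 285.        ]
[[[2.0,0.02,0.0],[0.0,0.0,0.006],1],[[2.0,0.0,0.0],[0.0,0.0,0.006],1],[[2.0,-0.01,0.0],[0.0,0.0,0.006],1],[[2.0,-0.02,0.0],[0.0,0.0,0.006],1],[[2.0,-0.03,0.0],[0.0,0.0,0.006],1],[[2.0,-0.05,0.01],[0.0,0.0,0.006],1],[[2.0,-0.06,0.01],[0.0,0.0,0.006],1],[[2.0,-0.07,0.01],[0.0,0.0,0.006],1],[[2.0,-0.08,0.01],[0.0,0.0,0.006],1],[[2.0,-0.1,0.01],[0.0,0.0,0.006],1]]
[[[1.99,-0.11,0.01],[0.0,0.0,0.006],1],[[1.99,-0.12,0.01],[0.0,0.0,0.006],1],[[1.99,-0.13,0.01],[0.0,0.0,0.006],1],[[1.99,-0.15,0.01],[0.0,0.0,0.006],1],[[1.99,-0.16,0.01],[0.0,0.0,0.006],1],[[1.99,-0.17,0.01],[0.0,0.0,0.006],1],[[1.99,-0.18,0.01],[0.0,0.0,0.006],1],[[1.99,-0.19,0.01],[0.0,0.0,0.006],1]]
step 19.9 20.0 0.006
```

>>> send_rows(
  commands=[
    [[1, 0.02, 0], [0, 0, 0.006], 1],
    [[2, 0, 0], [0, 0, 0.006], 1],
    [[2, -0.01, 0], [0, 0, 0.006], 1],
    [[2, -0.02, 0], [0, 0, 0.006], 1],
    [[2, -0.03, 0], [0, 0, 0.006], 1],
    [[2, -0.05, 0.01], [0, 0, 0.006], 1],
    [[2, -0.06, 0.01], [0, 0, 0.006], 1],
    [[2, -0.07, 0.01], [0, 0, 0.006], 1],
    [[2, -0.08, 0.01], [0, 0, 0.006], 1],
    [[2, -0.1, 0.01], [0, 0, 0.006], 1],
  ],
)

```text
t: 6.33
tcp_pos: [533.1, -11.2, 279.9]
tool_rot: [[0.117, 0.993, -0.002], [0.993, -0.117, 0.0], [0.0, -0.002, -1.0]]
contact_force: [-0.4, -0.2, -2.6]
grip_width: 9.1
grasp_force: 58.8
```

>>> send_rows(
  commands=[
    [[2, -0.11, 0.01], [0, 0, 0.006], 1],
    [[2, -0.12, 0.01], [0, 0, 0.006], 1],
    [[2, -0.13, 0.01], [0, 0, 0.006], 1],
    [[2, -0.15, 0.01], [0, 0, 0.006], 1],
    [[2, -0.16, 0.01], [0, 0, 0.006], 1],
    [[2, -0.17, 0.01], [0, 0, 0.006], 1],
    [[2, -0.18, 0.01], [0, 0, 0.006], 1],
    [[1.9, -0.19, 0.01], [0, 0, 0.006], 1],
    [[1, 0, 0], [0, 0, 0], 1],
    [[0, 0, 0], [0, 0, 0], 1],
  ],
)

```text
t: 7.17
tcp_pos: [545.1, 158.1, 279.3]
tool_rot: [[0.162, 0.987, -0.002], [0.987, -0.162, 0.0], [-0.0, -0.002, -1.0]]
contact_force: [-0.6, -0.1, -2.4]
grip_width: 9.1
grasp_force: 58.7
```

```bash
python3 -c "
from h import *
s=state();print(s['t'],s['tcp_pos'],s['contact_force'],s['tool_rot'].round(4))
im=get_image('wrist');cv2.imwrite('pics/w3full.png',im);np.savez('w3.npz',p=s['tcp_pos'],R=s['tool_rot'])
i2=get_image('side');cv2.imwrite('pics/s3full.png',i2)
cv2.imwrite('pics/w3.png',np.hstack([cv2.resize(im,(400,300)),cv2.resize(i2[100:460,160:440],(400,514))[:300]]) if 0 else cv2.resize(im[0:480,160:480],(400,600)))
plan([547.1,155.6,192],-9.7,6,1)"
```

```text
7.1667 [545.10318056 158.1276814  279.30002027] [-0.59633349 -0.05000751 -2.41010165] [[ 1.624e-01  9.867e-01 -1.600e-03]
 [ 9.867e-01 -1.624e-01  0.000e+00]
 [-2.000e-04 -1.600e-03 -1.000e+00]]
[[[-0.0,0.04,1.46],[-0.0,0.0,0.001],1],[[-0.0,0.04,1.46],[-0.0,0.0,0.001],1],[[-0.0,0.04,1.46],[-0.0,0.0,0.001],1],[[-0.0,0.04,1.46],[-0.0,0.0,0.001],1],[[-0.0,0.04,1.46],[-0.0,0.0,0.001],1],[[-0.0,0.04,1.46],[-0.0,0.0,0.001],1]]
step 14.6 14.6 0.001
```

View pics/w3.png

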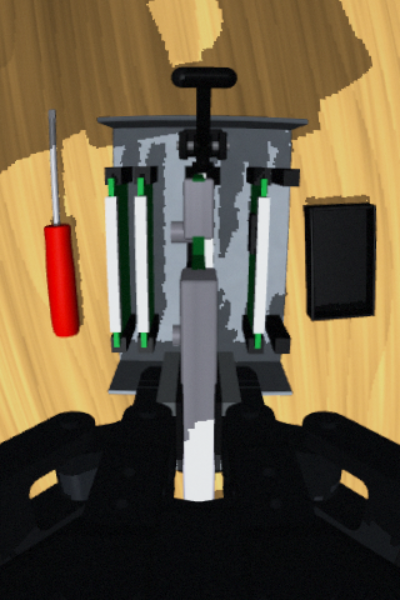

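The board hangs straight between the fingers, with its bar centred at column 199. The lever_l bar is at crop (204,77) and the far-plate corners are at (98,120) and (308,122). I'll check the rack pose against these.

```bash
python3 -c "
from h import *
w=np.load('w3.npz');ps=(w['p'],w['R'])
f=lambda u,v,z:atz('wrist',160+u/1.25,v/1.25,z,ps).round(1)
a=np.radians(-9.7);o=np.array([547.2,156.4]);R=np.array([[np.cos(a),-np.sin(a)],[np.sin(a),np.cos(a)]])
loc=lambda P:(R.T@(P[:2]-o)).round(1)
C=f(98,120,70),f(308,122,70)
print('plate',[loc(c) for c in C],'hinge bolts',loc(f(202,147,95)),'barL',loc(f(204,77,143)),'ends',loc(f(172,77,143)),loc(f(236,77,143)))
print('cards left/right bar',loc(f(111,197,78)),loc(f(141,195,78)),loc(f(264,198,78)),loc(f(260,333,78)),loc(f(143,333,78)))
T=ps[0];print('tcp loc',loc(T),'bar end far',loc(f(199,269,T[2]+5)),'lug far end',loc(f(199,180,T[2]-30)))
"
```

```text
plate [array([-74.7, 105.2]), array([ 74.7, 105. ])] hinge bolts [-0.9 83.4] barL [ -0.2 121.2] ends [-17.8 121.1] [ 17.3 121.5]
cards left/right bar [-64.3  49.7] [-43.   50.7] [42.7 49.2] [ 43.7 -50.7] [-43.8 -51.3]
tcp loc [-2.4  1.3] bar end far [-2.3 45.2] lug far end [-2.5 66.8]
```

>>> send_rows(
  commands=[
    [[-0.08, 0.06, 0.5], [0, 0, 0], 1],
    [[-0.07, 0.06, 1.2], [0, 0, 0.001], 1],
    [[-0.06, 0.06, 1.6], [0, 0, 0.001], 1],
    [[0, 0.06, 1.6], [0, 0, 0.001], 1],
    [[0, 0, 1.6], [0, 0, 0.001], 1],
    [[0, 0, 1.2], [0, 0, 0], 1],
    [[0, 0, 0.5], [0, 0, 0], 1],
    [[0, 0, 0], [0, 0, 0], 1],
  ],
)

```text
t: 7.93
tcp_pos: [547.0, 152.8, 197.0]
tool_rot: [[0.169, 0.986, -0.002], [0.986, -0.169, -0.001], [-0.001, -0.002, -1.0]]
contact_force: [-0.9, -0.4, -1.7]
grip_width: 9.1
grasp_force: 58.7
```

```bash
python3 -c "
from h import *
s=state();print(s['tcp_pos'],s['contact_force'],s['wrist_torque'])
plan([547.06,155.5,170],-9.7,6,1)"
```

```text
[546.99021836 152.83437216 197.02191345] [-0.87822206 -0.37888641 -1.68431792] [ 0.02295939 -0.03845373  0.04456765]
[[[0.04,-0.01,0.45],[-0.0,0.0,-0.0],1],[[0.04,-0.01,0.45],[-0.0,0.0,-0.0],1],[[0.04,-0.01,0.45],[-0.0,0.0,-0.0],1],[[0.04,-0.01,0.45],[-0.0,0.0,-0.0],1],[[0.04,-0.01,0.45],[-0.0,0.0,-0.0],1],[[0.04,-0.01,0.45],[-0.0,0.0,-0.0],1]]
step 4.5 4.5 0.0
```

>>> send_rows(
  commands=[
    [[0.13, -0.03, 0.2], [0, 0, 0], 1],
    [[0.14, -0.02, 0.2], [0, 0, 0], 1],
    [[0, 0, 0.2], [0, 0, 0], 1],
    [[0, 0, 0.2], [0, 0, 0], 1],
    [[0, 0, 0], [0, 0, 0], 1],
    [[0, 0, 0], [0, 0, 0], 1],
  ],
)

```text
t: 8.43
tcp_pos: [547.7, 156.6, 190.4]
tool_rot: [[0.168, 0.986, 0.0], [0.986, -0.168, 0.0], [0.0, 0.0, -1.0]]
contact_force: [0.4, -0.1, -1.5]
grip_width: 8.7
grasp_force: 58.7
```

>>> send_rows(
  commands=[
    [[-0.07, -0.04, 0.2], [0, 0, 0], 1],
    [[0, 0, 0.3], [0, 0, 0], 1],
    [[0, 0, 0.3], [0, 0, 0], 1],
    [[0, 0, 0.3], [0, 0, 0], 1],
    [[0, 0, 0.3], [0, 0, 0], 1],
    [[0, 0, 0.3], [0, 0, 0], 1],
    [[0, 0, 0], [0, 0, 0], 1],
  ],
)

```text
t: 9.02
tcp_pos: [546.8, 155.8, 172.5]
tool_rot: [[0.168, 0.986, -0.001], [0.986, -0.168, -0.0], [-0.0, -0.001, -1.0]]
contact_force: [-0.6, 0.5, -2.4]
grip_width: 8.7
grasp_force: 58.7
```

Inside the mouths with no contact force. Lowering further.

>>> send_rows(
  commands=[
    [[0, 0, 0.3], [0, 0, 0], 1],
    [[0, 0, 0.4], [0, 0, 0], 1],
    [[0, 0, 0.4], [0, 0, 0], 1],
    [[0, 0, 0.4], [0, 0, 0], 1],
    [[0, 0, 0.4], [0, 0, 0], 1],
    [[0, 0, 0.4], [0, 0, 0], 1],
    [[0, 0, 0.3], [0, 0, 0], 1],
    [[0, 0, 0.2], [0, 0, 0], 1],
    [[0, 0, 0], [0, 0, 0], 1],
  ],
)

```text
t: 9.77
tcp_pos: [546.9, 155.9, 144.8]
tool_rot: [[0.168, 0.986, -0.001], [0.986, -0.168, -0.0], [-0.0, -0.001, -1.0]]
contact_force: [-0.0, -1.0, -1.8]
grip_width: 8.9
grasp_force: 58.7
```

>>> send_rows(
  commands=[
    [[0, 0, 0.3], [0, 0, 0], 1],
    [[0, 0, 0.3], [0, 0, 0], 1],
    [[0, 0, 0.2], [0, 0, 0], 1],
    [[0, 0, 0.1], [0, 0, 0], 1],
    [[0, 0, 0.1], [0, 0, 0], 1],
    [[0, 0, 0], [0, 0, 0], 1],
  ],
)

```text
t: 10.27
tcp_pos: [547.1, 155.9, 135.1]
tool_rot: [[0.168, 0.986, -0.0], [0.986, -0.168, -0.0], [-0.0, -0.0, -1.0]]
contact_force: [-1.4, -0.8, -1.5]
grip_width: 9.0
grasp_force: 58.7
```

>>> send_rows(
  commands=[
    [[0, 0, 0.1], [0, 0, 0], 1],
    [[0, 0, 0], [0, 0, 0], 1],
  ],
)

```text
t: 10.43
tcp_pos: [547.2, 156.0, 134.2]
tool_rot: [[0.168, 0.986, 0.0], [0.986, -0.168, -0.0], [-0.0, 0.0, -1.0]]
contact_force: [0.4, -0.2, -2.2]
grip_width: 8.8
grasp_force: 58.7
```

>>> send_rows(
  commands=[
    [[0, 0, 0.1], [0, 0, 0], 1],
    [[0, 0, 0], [0, 0, 0], 1],
  ],
)

```text
t: 10.6
tcp_pos: [547.1, 156.0, 133.2]
tool_rot: [[0.168, 0.986, -0.0], [0.986, -0.168, -0.0], [-0.0, -0.0, -1.0]]
contact_force: [-0.6, 1.0, -1.1]
grip_width: 8.8
grasp_force: 58.7
```

>>> send_rows(
  commands=[
    [[0, 0, 0.1], [0, 0, 0], 1],
    [[0, 0, 0], [0, 0, 0], 1],
  ],
)

```text
t: 10.77
tcp_pos: [547.1, 156.0, 132.2]
tool_rot: [[0.168, 0.986, -0.0], [0.986, -0.168, -0.0], [-0.0, -0.0, -1.0]]
contact_force: [0.9, 0.4, -1.7]
grip_width: 9.2
grasp_force: 58.7
```

>>> send_rows(
  commands=[
    [[0, 0, 0.07], [0, 0, 0], 1],
    [[0, 0, 0], [0, 0, 0], 1],
  ],
)

```text
t: 10.93
tcp_pos: [547.1, 155.9, 131.5]
tool_rot: [[0.168, 0.986, -0.0], [0.986, -0.168, -0.0], [-0.0, -0.0, -1.0]]
contact_force: [0.4, -0.2, -1.2]
grip_width: 8.9
grasp_force: 58.7
```

>>> send_rows(
  commands=[
    [[0, 0, 0.07], [0, 0, 0], 1],
    [[0, 0, 0], [0, 0, 0], 1],
  ],
)

```text
t: 11.1
tcp_pos: [547.1, 155.9, 130.8]
tool_rot: [[0.168, 0.986, -0.0], [0.986, -0.168, -0.0], [-0.0, -0.0, -1.0]]
contact_force: [0.4, -0.2, -2.0]
grip_width: 9.1
grasp_force: 58.7
```

>>> send_rows(
  commands=[
    [[0, 0, 0.07], [0, 0, 0], 1],
    [[0, 0, 0], [0, 0, 0], 1],
  ],
)

```text
t: 11.27
tcp_pos: [547.1, 155.9, 130.1]
tool_rot: [[0.168, 0.986, -0.0], [0.986, -0.168, -0.0], [-0.0, -0.0, -1.0]]
contact_force: [-0.0, -0.3, -0.9]
grip_width: 8.7
grasp_force: 58.7
```

>>> send_rows(
  commands=[
    [[0, 0, 0.07], [0, 0, 0], 1],
    [[0, 0, 0], [0, 0, 0], 1],
  ],
)

```text
t: 11.43
tcp_pos: [547.1, 155.9, 129.4]
tool_rot: [[0.168, 0.986, -0.0], [0.986, -0.168, -0.0], [-0.0, -0.0, -1.0]]
contact_force: [-0.2, -1.0, -1.4]
grip_width: 9.1
grasp_force: 58.7
```

>>> send_rows(
  commands=[
    [[0, 0, 0.07], [0, 0, 0], 1],
    [[0, 0, 0], [0, 0, 0], 1],
  ],
)

```text
t: 11.6
tcp_pos: [547.1, 155.9, 128.7]
tool_rot: [[0.168, 0.986, -0.0], [0.986, -0.168, -0.0], [-0.0, -0.0, -1.0]]
contact_force: [-0.7, 0.3, -0.9]
grip_width: 9.1
grasp_force: 58.7
```

>>> send_rows(
  commands=[
    [[0, 0, 0.07], [0, 0, 0], 1],
    [[0, 0, 0], [0, 0, 0], 1],
  ],
)

```text
t: 11.77
tcp_pos: [547.5, 155.9, 128.5]
tool_rot: [[0.168, 0.986, 0.001], [0.986, -0.168, 0.0], [0.0, 0.001, -1.0]]
contact_force: [-1.6, -0.6, 5.2]
grip_width: 8.9
grasp_force: 59.8
```

>>> send_rows(
  commands=[
    [[0, 0, 0.07], [0, 0, 0], 1],
    [[0, 0, 0], [0, 0, 0], 1],
  ],
)

```text
t: 11.93
tcp_pos: [547.8, 156.0, 128.4]
tool_rot: [[0.168, 0.986, 0.002], [0.986, -0.168, 0.0], [0.001, 0.001, -1.0]]
contact_force: [-3.2, -0.8, 14.3]
grip_width: 8.7
grasp_force: 61.1
```

>>> send_rows(
  commands=[
    [[0, 0, -0.1], [0, 0, 0], 1],
    [[0, 0, 0], [0, 0, 0], 1],
    [[0, 0, 0], [0, 0, 0], 0.8],
    [[0, 0, 0], [0, 0, 0], 0.6],
    [[0, 0, 0], [0, 0, 0], 0.4],
    [[0, 0, 0], [0, 0, 0], 0.3],
    [[0, 0, 0], [0, 0, 0], 0.3],
    [[0, 0, 0], [0, 0, 0], 0.3],
  ],
)

```text
t: 12.6
tcp_pos: [547.1, 155.9, 128.3]
tool_rot: [[0.168, 0.986, -0.0], [0.986, -0.168, -0.0], [-0.0, -0.0, -1.0]]
contact_force: [0.5, -0.3, 0.3]
grip_width: 59.9
grasp_force: 0.0
```

>>> send_rows(
  commands=[
    [[0, 0, -1], [0, 0, 0], 0.3],
    [[0, 0, -2.5], [0, 0, 0], 0.3],
    [[0, 0, -3], [0, 0, 0], 0.3],
    [[0, 0, -3], [0, 0, 0], 0.3],
    [[0, 0, -2.5], [0, 0, 0], 0.3],
    [[-1.5, 0, 0], [0, 0, 0], 0.3],
    [[-3, 0, 0], [0, 0, 0], 0.6],
    [[-3, 0, 0], [0, 0, 0], 1],
    [[0, 0, 0], [0, 0, 0], 1],
    [[0, 0, 0], [0, 0, 0], 1],
  ],
)

```text
t: 13.43
tcp_pos: [534.3, 80.7, 248.9]
tool_rot: [[0.17, 0.985, 0.0], [0.985, -0.17, -0.0], [0.0, 0.0, -1.0]]
contact_force: [-0.4, 0.2, 0.0]
grip_width: 11.1
grasp_force: 0.0
```

```bash
python3 -c "
from h import *
s=state();im=get_image('wrist');np.savez('w4.npz',p=s['tcp_pos'],R=s['tool_rot']);print(s['t'],s['tcp_pos'],s['contact_force'],s['grip_width'])
i2=get_image('side');cv2.imwrite('pics/w4f.png',im)
cv2.imwrite('pics/w4.png',np.hstack([cv2.resize(im[0:480,160:480],(400,600)),cv2.resize(i2[220:460,170:420],(400,384)).__class__ and cv2.copyMakeBorder(cv2.resize(i2[220:460,180:400],(400,436)),0,164,0,0,cv2.BORDER_CONSTANT)]))"
```

```text
13.4333 [534.27454256  80.68586206 248.89050981] [-0.43028864  0.17880759  0.0013238 ] 11.057040241983694
```

View pics/w4.png

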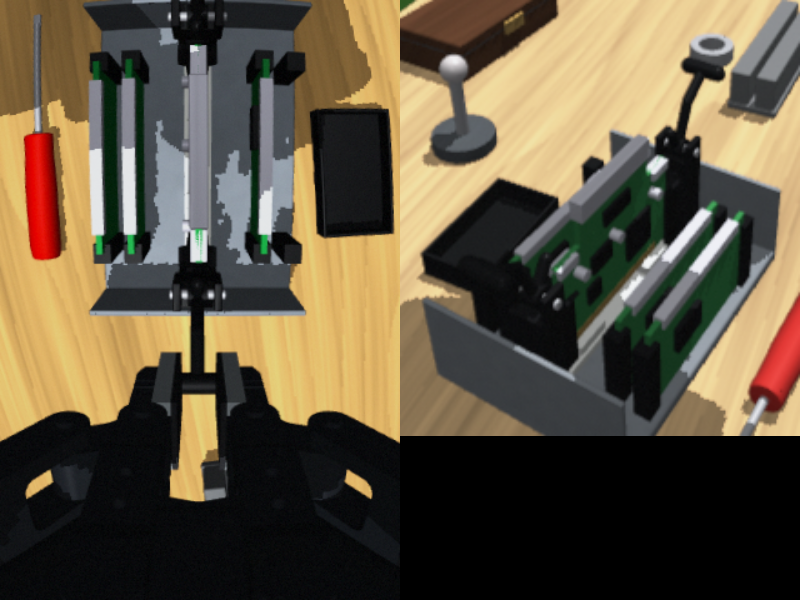

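Milestone 1 looks done: the board stands in the slot, released, with both levers still out. Now lever_r. The finger goes down outside its bar.

>>> send_rows(
  commands=[
    [[-2.5, 0, 0], [0, 0, 0], 1],
    [[-2.5, 0, 0], [0, 0, 0], 1],
    [[-2.5, 0, 0], [0, 0, 0], 1],
    [[0, 0, 2], [0, 0, 0], 1],
    [[0, 0, 2.5], [0, 0, 0], 1],
    [[0, 0, 2.5], [0, 0, 0], 1],
    [[0, 0, 1.5], [0, 0, 0], 1],
    [[0, 0, 0.4], [0, 0, 0], 1],
    [[0, 0, 0], [0, 0, 0], 1],
  ],
)

```text
t: 14.28
tcp_pos: [521.5, 8.8, 158.5]
tool_rot: [[0.167, 0.986, -0.002], [0.986, -0.167, 0.0], [-0.0, -0.002, -1.0]]
contact_force: [-0.1, -0.4, 0.9]
grip_width: 0.1
grasp_force: 0.0
```

```bash
cat >> h.py <<'E'
def loc():
    s=state(); a=np.radians(-9.7); d=s["tcp_pos"][:2]-[547.2,156.4]; f=s["contact_force"]
    Y=np.array([-np.sin(a),np.cos(a)]); X=np.array([np.cos(a),np.sin(a)])
    y=d@Y; by=abs(y)-11-6; th=0.349+np.arcsin(np.clip((by-84.5)/60,-1,1))
    print("t %.2f loc %.1f %.1f z %.1f  Fy %.1f Fx %.1f Fz %.1f  grip %.1f  theta~%.3f barz~%.1f"%(s["t"],d@X,y,s["tcp_pos"][2],f[:2]@Y,f[:2]@X,f[2],s["grip_width"],th,95+60*np.cos(th-.349)))
E
python3 -c "
from h import *
loc()
for th in (1.02,.9,.8,.7,.6,.5,.4,.3,.2,.1,0,-.1): print(th,'tcp y %.1f z %.1f'%(84.5+60*np.sin(th-.349)+17,95+60*np.cos(th-.349)-4+22))"
```

```text
t 14.28 loc -0.4 -149.8 z 158.5  Fy -0.4 Fx -0.1 Fz 0.9  grip 0.1  theta~1.286 barz~130.5
1.02 tcp y 138.8 z 160.0
0.9 tcp y 132.9 z 164.1
0.8 tcp y 127.7 z 167.0
0.7 tcp y 122.1 z 169.3
0.6 tcp y 116.4 z 171.1
0.5 tcp y 110.5 z 172.3
0.4 tcp y 104.6 z 172.9
0.3 tcp y 98.6 z 172.9
0.2 tcp y 92.6 z 172.3
0.1 tcp y 86.7 z 171.1
0 tcp y 81.0 z 169.4
-0.1 tcp y 75.5 z 167.1
```

>>> send_rows(
  commands=[
    [[0.4, 0.04, 0], [0, 0, 0], 1],
    [[0.4, 0, 0], [0, 0, 0], 1],
    [[0.4, 0, -0.2], [0, 0, 0], 1],
    [[0.4, 0, -0.25], [0, 0, 0], 1],
    [[0.4, 0, -0.2], [0, 0, 0], 1],
    [[0.4, 0, -0.2], [0, 0, 0], 1],
    [[0.4, 0, -0.15], [0, 0, 0], 1],
    [[0.3, 0, -0.1], [0, 0, 0], 1],
    [[0, 0, 0], [0, 0, 0], 1],
  ],
)

```text
t: 15.03
tcp_pos: [527.8, 39.3, 170.9]
tool_rot: [[0.168, 0.986, 0.001], [0.986, -0.168, 0.0], [0.0, 0.001, -1.0]]
contact_force: [1.0, 0.6, -0.1]
grip_width: -0.1
grasp_force: 0.0
```

```bash
python3 -c "
from h import *
loc()"
```

```text
t 15.03 loc 0.6 -118.7 z 170.9  Fy 0.7 Fx 0.8 Fz -0.1  grip -0.1  theta~0.639 barz~152.5
```

>>> send_rows(
  commands=[
    [[0.3, -0.03, -0.1], [0, 0, 0], 1],
    [[0.3, 0, -0.1], [0, 0, 0], 1],
    [[0.3, 0, 0], [0, 0, 0], 1],
    [[0, 0, 0], [0, 0, 0], 1],
  ],
)

```text
t: 15.37
tcp_pos: [528.8, 48.0, 172.3]
tool_rot: [[0.168, 0.986, -0.0], [0.986, -0.168, 0.0], [0.0, -0.0, -1.0]]
contact_force: [-0.4, -0.3, -0.0]
grip_width: 0.2
grasp_force: 0.0
```

>>> send_rows(
  commands=[
    [[0.2, 0, 0], [0, 0, 0], 1],
    [[0, 0, 0], [0, 0, 0], 1],
  ],
)

```text
t: 15.53
tcp_pos: [529.0, 49.7, 172.3]
tool_rot: [[0.168, 0.986, -0.0], [0.986, -0.168, 0.0], [0.0, -0.0, -1.0]]
contact_force: [0.4, 0.1, -0.8]
grip_width: -0.4
grasp_force: 0.0
```

```bash
python3 -c "
from h import *
loc()
for n in ('side','wrist'):
  cv2.imwrite('pics/%s5.png'%n,get_image(n))
a=cv2.imread('pics/wrist5.png')[:480,160:480];b=cv2.imread('pics/side5.png')[200:400,230:400]
b=cv2.resize(b,(400,470));b=cv2.copyMakeBorder(b,0,130,0,0,cv2.BORDER_CONSTANT)
cv2.imwrite('pics/w5.png',np.hstack([cv2.resize(a,(400,600)),b]))"
```

```text
t 15.53 loc 0.1 -108.2 z 172.3  Fy 0.1 Fx 0.4 Fz -0.8  grip -0.4  theta~0.461 barz~154.6
```

View pics/w5.png

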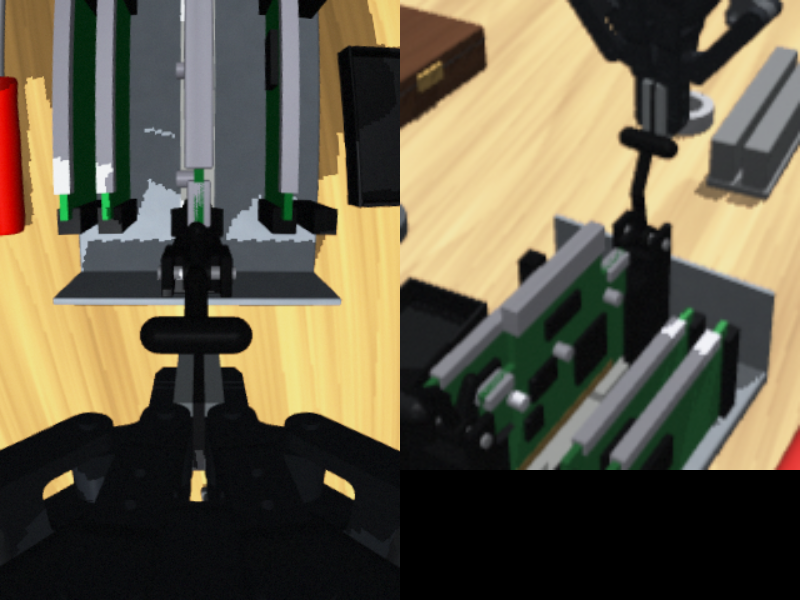

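The lever follows the finger: the bar is just ahead of it at crop (197,335), now more upright. I'll carry on by feel.

>>> send_rows(
  commands=[
    [[0.2, 0, 0], [0, 0, 0], 1],
    [[0, 0, 0], [0, 0, 0], 1],
  ],
)

```text
t: 15.8
tcp_pos: [529.4, 51.6, 172.4]
tool_rot: [[0.168, 0.986, -0.0], [0.986, -0.168, 0.0], [-0.0, -0.0, -1.0]]
contact_force: [0.0, -0.3, 0.9]
grip_width: 0.1
grasp_force: 0.1
```

>>> send_rows(
  commands=[
    [[0.2, 0, 0], [0, 0, 0], 1],
    [[0, 0, 0], [0, 0, 0], 1],
  ],
)

```text
t: 15.97
tcp_pos: [529.8, 53.6, 172.4]
tool_rot: [[0.168, 0.986, 0.0], [0.986, -0.168, 0.0], [0.0, 0.0, -1.0]]
contact_force: [0.5, -0.1, 0.9]
grip_width: 0.0
grasp_force: 0.0
```

```bash
python3 -c "
from h import *
loc()
s=state();R=s['tool_rot'];p=s['tcp_pos']-R[:,0]*4
P=atz('wrist',160+197/1.25,335/1.25,154,(p,R));a=np.radians(-9.7);print('bar loc y at pic',(P[:2]-[547.2,156.4])@[-np.sin(a),np.cos(a)])"
```

```text
t 15.97 loc 0.2 -104.2 z 172.4  Fy -0.0 Fx 0.5 Fz 0.9  grip 0.0  theta~0.394 barz~154.9
bar loc y at pic -91.65744533117466
```

>>> send_rows(
  commands=[
    [[0.15, 0, 0], [0, 0, 0], 1],
    [[0, 0, 0], [0, 0, 0], 1],
  ],
)

```text
t: 16.13
tcp_pos: [530.1, 55.1, 172.4]
tool_rot: [[0.168, 0.986, 0.0], [0.986, -0.168, 0.0], [0.0, 0.0, -1.0]]
contact_force: [-0.1, 0.0, 1.0]
grip_width: 0.1
grasp_force: 0.0
```

>>> send_rows(
  commands=[
    [[0.15, 0, 0], [0, 0, 0], 1],
    [[0, 0, 0], [0, 0, 0], 1],
  ],
)

```text
t: 16.3
tcp_pos: [530.3, 56.5, 172.4]
tool_rot: [[0.168, 0.986, 0.0], [0.986, -0.168, 0.0], [0.0, 0.0, -1.0]]
contact_force: [0.2, 0.5, 0.1]
grip_width: 0.3
grasp_force: 0.1
```

>>> send_rows(
  commands=[
    [[0.15, 0, 0], [0, 0, 0], 1],
    [[0, 0, 0], [0, 0, 0], 1],
  ],
)

```text
t: 16.47
tcp_pos: [530.6, 57.9, 172.4]
tool_rot: [[0.168, 0.986, 0.0], [0.986, -0.168, -0.0], [-0.0, 0.0, -1.0]]
contact_force: [-0.3, -1.8, 0.6]
grip_width: 0.2
grasp_force: 0.5
```

>>> send_rows(
  commands=[
    [[0.1, 0, 0], [0, 0, 0], 1],
    [[0, 0, 0], [0, 0, 0], 1],
  ],
)

```text
t: 16.63
tcp_pos: [530.7, 58.8, 172.5]
tool_rot: [[0.168, 0.986, 0.0], [0.986, -0.168, -0.0], [-0.0, 0.0, -1.0]]
contact_force: [0.2, -2.9, 2.0]
grip_width: -0.5
grasp_force: 1.3
```

>>> send_rows(
  commands=[
    [[0.1, 0, 0], [0, 0, 0], 1],
    [[0, 0, 0], [0, 0, 0], 1],
  ],
)

```text
t: 16.8
tcp_pos: [530.9, 59.7, 172.5]
tool_rot: [[0.168, 0.986, 0.0], [0.986, -0.168, -0.0], [-0.0, 0.0, -1.0]]
contact_force: [-1.5, -4.7, 3.1]
grip_width: -0.2
grasp_force: 2.2
```

>>> send_rows(
  commands=[
    [[0.1, 0, 0], [0, 0, 0], 1],
    [[0, 0, 0], [0, 0, 0], 1],
  ],
)

```text
t: 16.97
tcp_pos: [531.0, 60.7, 172.5]
tool_rot: [[0.168, 0.986, -0.0], [0.986, -0.168, -0.0], [-0.0, 0.0, -1.0]]
contact_force: [-1.2, -4.7, 4.6]
grip_width: -0.1
grasp_force: 2.8
```

>>> send_rows(
  commands=[
    [[-1, 0, 0], [0, 0, 0], 1],
    [[0, 0, -2.5], [0, 0, 0], 1],
    [[2, 0, 0], [0, 0, 0], 1],
    [[3.7, 0, 0], [0, 0, 0], 1],
    [[3.7, 0, 0], [0, 0, 0], 1],
    [[3.7, 0, 0], [0, 0, 0], 1],
    [[3.7, 0, 0], [0, 0, 0], 1],
    [[3.7, 0, 0], [0, 0, 0], 1],
    [[3.5, 0, 0], [0, 0, 0], 1],
    [[2, 0, 0], [0, 0, 0], 1],
  ],
)

```text
t: 17.8
tcp_pos: [573.4, 310.4, 197.2]
tool_rot: [[0.167, 0.986, 0.0], [0.986, -0.167, 0.001], [0.001, 0.0, -1.0]]
contact_force: [-0.8, -1.1, 0.4]
grip_width: -0.1
grasp_force: 0.0
```

>>> send_rows(
  commands=[
    [[0, 0, 0], [0, 0, 0], 1],
    [[0, 0, 0], [0, 0, 0], 1],
  ],
)

```text
t: 17.97
tcp_pos: [572.8, 307.8, 196.8]
tool_rot: [[0.167, 0.986, -0.001], [0.986, -0.167, -0.0], [-0.0, -0.001, -1.0]]
contact_force: [0.1, 0.3, -0.8]
grip_width: -0.1
grasp_force: 0.0
```

```bash
python3 -c "
from h import *
loc()"
```

```text
t 17.97 loc -0.3 153.6 z 196.8  Fy 0.3 Fx 0.1 Fz -0.8  grip -0.1  theta~1.400 barz~124.8
```

Descend 36.5 mm, then sweep inward to y≈107 with the z rise.

>>> send_rows(
  commands=[
    [[0, 0, 1.3], [0, 0, 0], 1],
    [[0, 0, 1.5], [0, 0, 0], 1],
    [[0, 0, 0.85], [0, 0, 0], 1],
    [[-0.4, 0, 0], [0, 0, 0], 1],
    [[-0.5, 0, 0], [0, 0, 0], 1],
    [[-0.5, 0, 0], [0, 0, 0], 1],
    [[-0.4, 0, -0.3], [0, 0, 0], 1],
    [[-0.4, 0, -0.25], [0, 0, 0], 1],
    [[-0.4, 0, -0.2], [0, 0, 0], 1],
    [[-0.4, 0, -0.2], [0, 0, 0], 1],
  ],
)

```text
t: 18.8
tcp_pos: [568.4, 277.5, 171.4]
tool_rot: [[0.168, 0.986, 0.001], [0.986, -0.168, 0.001], [0.001, 0.001, -1.0]]
contact_force: [-0.6, 2.7, 3.8]
grip_width: -0.3
grasp_force: 1.7
```

>>> send_rows(
  commands=[
    [[-0.4, 0, -0.15], [0, 0, 0], 1],
    [[-0.4, 0, -0.1], [0, 0, 0], 1],
    [[-0.4, 0, -0.05], [0, 0, 0], 1],
    [[-0.3, 0, 0], [0, 0, 0], 1],
    [[0, 0, 0], [0, 0, 0], 1],
  ],
)

```text
t: 19.22
tcp_pos: [565.2, 262.1, 173.3]
tool_rot: [[0.168, 0.986, -0.001], [0.986, -0.168, -0.0], [-0.001, -0.0, -1.0]]
contact_force: [-0.2, 1.4, 0.1]
grip_width: 0.3
grasp_force: 0.0
```

```bash
python3 -c "
from h import *
loc()"
```

```text
t 19.22 loc -0.1 107.2 z 173.3  Fy 1.4 Fx -0.4 Fz 0.1  grip 0.3  theta~0.445 barz~154.7
```

>>> send_rows(
  commands=[
    [[-0.2, 0, 0.03], [0, 0, 0], 1],
    [[0, 0, 0], [0, 0, 0], 1],
  ],
)

```text
t: 19.38
tcp_pos: [564.9, 260.6, 172.8]
tool_rot: [[0.168, 0.986, -0.001], [0.986, -0.168, -0.0], [-0.0, -0.001, -1.0]]
contact_force: [-0.0, 0.6, 0.2]
grip_width: -0.1
grasp_force: 0.0
```

>>> send_rows(
  commands=[
    [[-0.2, 0, 0.03], [0, 0, 0], 1],
    [[0, 0, 0], [0, 0, 0], 1],
  ],
)

```text
t: 19.55
tcp_pos: [564.7, 258.7, 172.6]
tool_rot: [[0.168, 0.986, -0.0], [0.986, -0.168, -0.0], [-0.0, -0.0, -1.0]]
contact_force: [-0.3, 0.1, 0.1]
grip_width: 0.1
grasp_force: 0.0
```

>>> send_rows(
  commands=[
    [[-0.15, 0, 0], [0, 0, 0], 1],
    [[0, 0, 0], [0, 0, 0], 1],
  ],
)

```text
t: 19.72
tcp_pos: [564.5, 257.3, 172.7]
tool_rot: [[0.168, 0.986, -0.0], [0.986, -0.168, -0.0], [-0.0, -0.0, -1.0]]
contact_force: [0.3, 0.1, 0.7]
grip_width: -0.1
grasp_force: 0.0
```

>>> send_rows(
  commands=[
    [[-0.15, 0, 0], [0, 0, 0], 1],
    [[0, 0, 0], [0, 0, 0], 1],
  ],
)

```text
t: 19.88
tcp_pos: [564.3, 255.9, 172.8]
tool_rot: [[0.168, 0.986, -0.0], [0.986, -0.168, 0.0], [-0.0, -0.0, -1.0]]
contact_force: [-0.4, 0.5, 0.4]
grip_width: 0.1
grasp_force: 0.2
```

>>> send_rows(
  commands=[
    [[-0.1, 0, 0], [0, 0, 0], 1],
    [[0, 0, 0], [0, 0, 0], 1],
  ],
)

```text
t: 20.05
tcp_pos: [564.2, 255.0, 172.9]
tool_rot: [[0.168, 0.986, 0.0], [0.986, -0.168, 0.0], [0.0, 0.0, -1.0]]
contact_force: [-0.9, 1.2, 0.8]
grip_width: -0.2
grasp_force: 0.7
```

>>> send_rows(
  commands=[
    [[-0.1, 0, 0], [0, 0, 0], 1],
    [[0, 0, 0], [0, 0, 0], 1],
  ],
)

```text
t: 20.22
tcp_pos: [564.0, 254.1, 172.9]
tool_rot: [[0.168, 0.986, 0.0], [0.986, -0.168, 0.0], [0.0, 0.0, -1.0]]
contact_force: [-0.5, 3.2, 2.2]
grip_width: -0.0
grasp_force: 1.5
```

>>> send_rows(
  commands=[
    [[-0.1, 0, 0], [0, 0, 0], 1],
    [[0, 0, 0], [0, 0, 0], 1],
  ],
)

```text
t: 20.38
tcp_pos: [563.9, 253.2, 173.0]
tool_rot: [[0.168, 0.986, 0.0], [0.986, -0.168, 0.0], [0.001, 0.0, -1.0]]
contact_force: [-0.5, 5.0, 3.4]
grip_width: -0.2
grasp_force: 2.2
```

>>> send_rows(
  commands=[
    [[-0.1, 0, 0], [0, 0, 0], 1],
    [[0, 0, 0], [0, 0, 0], 1],
  ],
)

```text
t: 20.55
tcp_pos: [563.8, 252.4, 173.0]
tool_rot: [[0.168, 0.986, 0.0], [0.986, -0.168, 0.001], [0.001, 0.0, -1.0]]
contact_force: [-1.3, 4.9, 3.0]
grip_width: -0.0
grasp_force: 2.7
```

>>> send_rows(
  commands=[
    [[-0.1, 0, 0], [0, 0, 0], 1],
    [[-0.1, 0, 0], [0, 0, 0], 1],
    [[-0.1, 0, 0.03], [0, 0, 0], 1],
    [[-0.1, 0, 0.03], [0, 0, 0], 1],
    [[0, 0, 0], [0, 0, 0], 1],
  ],
)

```text
t: 20.97
tcp_pos: [563.4, 248.9, 172.8]
tool_rot: [[0.168, 0.986, 0.001], [0.986, -0.168, 0.002], [0.002, 0.001, -1.0]]
contact_force: [-0.8, 9.1, 6.6]
grip_width: 0.4
grasp_force: 4.5
```

>>> send_rows(
  commands=[
    [[-0.1, 0, 0.03], [0, 0, 0], 1],
    [[-0.1, 0, 0.03], [0, 0, 0], 1],
    [[-0.1, 0, 0.03], [0, 0, 0], 1],
    [[-0.1, 0, 0.03], [0, 0, 0], 1],
    [[0, 0, 0], [0, 0, 0], 1],
  ],
)

```text
t: 21.38
tcp_pos: [563.2, 245.0, 171.8]
tool_rot: [[0.168, 0.986, 0.002], [0.986, -0.168, 0.002], [0.002, 0.002, -1.0]]
contact_force: [0.3, 7.6, 6.8]
grip_width: 0.2
grasp_force: 4.4
```

```bash
python3 -c "
from h import *
loc()"
```

```text
t 21.38 loc 0.8 90.0 z 171.8  Fy 7.6 Fx -1.0 Fz 6.8  grip 0.2  theta~0.156 barz~153.9
```

>>> send_rows(
  commands=[
    [[1, -0.05, 0], [0, 0, 0], 1],
    [[0, 0, -2.5], [0, 0, 0], 1],
    [[-2, 0, 0], [0, 0, 0], 1],
    [[-3.7, 0, 0], [0, 0, 0], 1],
    [[-3.7, 0, 0], [0, 0, 0], 1],
    [[-3.7, 0, 0], [0, 0, 0], 1],
    [[-3.7, 0, 0], [0, 0, 0], 1],
    [[-3, 0, 0], [0, 0, 0], 1],
    [[-1.7, 0, 0], [0, 0, 0], 1],
    [[0, 0, 0], [0, 0, 0], 1],
  ],
)

```text
t: 22.22
tcp_pos: [526.5, 39.2, 195.9]
tool_rot: [[0.171, 0.985, -0.001], [0.985, -0.171, -0.001], [-0.001, -0.001, -1.0]]
contact_force: [0.3, 0.5, -0.0]
grip_width: 0.0
grasp_force: 0.0
```

>>> send_rows(
  commands=[
    [[0, 0, 0], [0, 0, 0], 1],
    [[0, 0, 0], [0, 0, 0], 1],
  ],
)

```text
t: 22.38
tcp_pos: [527.5, 42.5, 196.0]
tool_rot: [[0.168, 0.986, -0.0], [0.986, -0.168, -0.0], [-0.0, -0.0, -1.0]]
contact_force: [0.5, 0.4, -0.4]
grip_width: 0.1
grasp_force: 0.0
```

```bash
python3 -c "
from h import *
loc()"
```

```text
t 22.38 loc -0.2 -115.6 z 196.0  Fy 0.5 Fx 0.5 Fz -0.4  grip 0.1  theta~0.586 barz~153.3
```

>>> send_rows(
  commands=[
    [[0, 0, 1.2], [0, 0, 0], 1],
    [[0, 0, 1.15], [0, 0, 0], 1],
    [[0.4, 0, 0], [0, 0, 0], 1],
    [[0.5, 0, 0], [0, 0, 0], 1],
    [[0.4, 0, 0], [0, 0, 0], 1],
    [[0.3, 0, 0], [0, 0, 0], 1],
    [[0.2, 0, 0], [0, 0, 0], 1],
    [[0.1, 0, 0], [0, 0, 0], 1],
    [[0.1, 0, 0], [0, 0, 0], 1],
    [[0, 0, 0], [0, 0, 0], 1],
  ],
)

```text
t: 23.22
tcp_pos: [530.9, 61.8, 172.8]
tool_rot: [[0.168, 0.986, 0.001], [0.986, -0.168, -0.0], [-0.0, 0.001, -1.0]]
contact_force: [0.6, -2.5, 1.6]
grip_width: -0.1
grasp_force: 1.2
```

>>> send_rows(
  commands=[
    [[0.1, 0, 0.03], [0, 0, 0], 1],
    [[0.1, 0, 0.03], [0, 0, 0], 1],
    [[0.1, 0, 0.03], [0, 0, 0], 1],
    [[0, 0, 0], [0, 0, 0], 1],
  ],
)

```text
t: 23.55
tcp_pos: [531.3, 64.5, 171.7]
tool_rot: [[0.168, 0.986, 0.0], [0.986, -0.168, -0.0], [-0.0, 0.0, -1.0]]
contact_force: [-0.7, -6.3, 4.7]
grip_width: 0.3
grasp_force: 3.0
```

>>> send_rows(
  commands=[
    [[0.1, 0, 0.03], [0, 0, 0], 1],
    [[0.1, 0, 0.03], [0, 0, 0], 1],
    [[0.1, 0, 0.03], [0, 0, 0], 1],
    [[0, 0, 0], [0, 0, 0], 1],
  ],
)

```text
t: 23.88
tcp_pos: [531.7, 67.3, 170.9]
tool_rot: [[0.168, 0.986, 0.0], [0.986, -0.168, -0.001], [-0.001, 0.0, -1.0]]
contact_force: [-1.0, -8.5, 5.4]
grip_width: 0.2
grasp_force: 4.1
```

```bash
python3 -c "
from h import *
loc()"
```

```text
t 23.88 loc -0.2 -90.5 z 170.9  Fy -8.5 Fx 0.5 Fz 5.4  grip 0.2  theta~0.164 barz~154.0
```

>>> send_rows(
  commands=[
    [[0.1, 0, 0.01], [0, 0, 0], 1],
    [[0.1, 0, 0.02], [0, 0, 0], 1],
    [[0.1, 0, 0.01], [0, 0, 0], 1],
    [[0, 0, 0], [0, 0, 0], 1],
  ],
)

```text
t: 24.22
tcp_pos: [532.2, 70.2, 170.4]
tool_rot: [[0.168, 0.986, -0.0], [0.986, -0.168, -0.001], [-0.001, 0.0, -1.0]]
contact_force: [-1.4, -8.1, 6.9]
grip_width: -0.1
grasp_force: 4.2
```

>>> send_rows(
  commands=[
    [[0.1, 0, 0.01], [0, 0, 0], 1],
    [[0.1, 0, 0.02], [0, 0, 0], 1],
    [[0.1, 0, 0.01], [0, 0, 0], 1],
    [[0, 0, 0], [0, 0, 0], 1],
  ],
)

```text
t: 24.55
tcp_pos: [532.7, 73.1, 170.0]
tool_rot: [[0.168, 0.986, -0.0], [0.986, -0.168, -0.001], [-0.001, 0.0, -1.0]]
contact_force: [-0.2, -7.6, 4.8]
grip_width: -0.0
grasp_force: 4.1
```

```bash
python3 -c "
from h import *
loc()"
```

```text
t 24.55 loc -0.2 -84.5 z 170.0  Fy -7.6 Fx 1.1 Fz 4.8  grip -0.0  theta~0.062 barz~152.5
```

>>> send_rows(
  commands=[
    [[-1, 0, 0], [0, 0, 0], 1],
    [[0, 0, -2.6], [0, 0, 0], 1],
    [[2, 0, 0], [0, 0, 0], 1],
    [[3.7, 0, 0], [0, 0, 0], 1],
    [[3.7, 0, 0], [0, 0, 0], 1],
    [[3.7, 0, 0], [0, 0, 0], 1],
    [[3.7, 0, 0], [0, 0, 0], 1],
    [[2.5, 0, 0], [0, 0, 0], 1],
    [[0.8, 0, 0], [0, 0, 0], 1],
    [[0, 0, 0], [0, 0, 0], 1],
  ],
)

```text
t: 25.38
tcp_pos: [564.8, 263.5, 195.5]
tool_rot: [[0.166, 0.986, -0.0], [0.986, -0.166, 0.0], [0.0, -0.0, -1.0]]
contact_force: [-1.1, -0.7, -0.0]
grip_width: 0.1
grasp_force: 0.0
```

>>> send_rows(
  commands=[
    [[0, 0, 0], [0, 0, 0], 1],
    [[0, 0, 0], [0, 0, 0], 1],
  ],
)

```text
t: 25.55
tcp_pos: [564.5, 260.5, 195.7]
tool_rot: [[0.169, 0.986, -0.001], [0.986, -0.169, -0.001], [-0.001, -0.001, -1.0]]
contact_force: [-0.3, 0.0, 0.2]
grip_width: 0.2
grasp_force: 0.0
```

```bash
python3 -c "
from h import *
loc()"
```

```text
t 25.55 loc -0.5 105.6 z 195.7  Fy -0.0 Fx -0.3 Fz 0.2  grip 0.2  theta~0.417 barz~154.9
```

Descend 24 mm, close up to y≈91, then drive to θ≈0.05.

>>> send_rows(
  commands=[
    [[0, 0.03, 1.2], [0, 0, 0], 1],
    [[0, 0, 1.2], [0, 0, 0], 1],
    [[-0.4, 0, 0], [0, 0, 0], 1],
    [[-0.4, 0, 0], [0, 0, 0], 1],
    [[-0.3, 0, 0], [0, 0, 0], 1],
    [[-0.2, 0, 0], [0, 0, 0], 1],
    [[-0.1, 0, 0], [0, 0, 0], 1],
    [[-0.1, 0, 0], [0, 0, 0], 1],
    [[0, 0, 0], [0, 0, 0], 1],
  ],
)

```text
t: 26.3
tcp_pos: [562.8, 247.2, 172.2]
tool_rot: [[0.168, 0.986, 0.001], [0.986, -0.168, 0.0], [0.0, 0.001, -1.0]]
contact_force: [1.4, 0.6, -0.8]
grip_width: 0.1
grasp_force: 0.2
```

>>> send_rows(
  commands=[
    [[-0.1, 0, 0.01], [0, 0, 0], 1],
    [[-0.1, 0, 0.02], [0, 0, 0], 1],
    [[-0.1, 0, 0.02], [0, 0, 0], 1],
    [[0, 0, 0], [0, 0, 0], 1],
  ],
)

```text
t: 26.63
tcp_pos: [562.5, 244.6, 171.8]
tool_rot: [[0.168, 0.986, 0.001], [0.986, -0.168, 0.001], [0.001, 0.001, -1.0]]
contact_force: [0.0, 4.0, 4.0]
grip_width: 0.2
grasp_force: 2.3
```

>>> send_rows(
  commands=[
    [[-0.1, 0, 0.01], [0, 0, 0], 1],
    [[-0.1, 0, 0.02], [0, 0, 0], 1],
    [[0, 0, 0], [0, 0, 0], 1],
  ],
)

```text
t: 26.88
tcp_pos: [562.2, 242.8, 171.6]
tool_rot: [[0.168, 0.986, 0.001], [0.986, -0.168, 0.001], [0.001, 0.001, -1.0]]
contact_force: [0.2, 5.3, 4.4]
grip_width: 0.1
grasp_force: 3.0
```

```bash
python3 -c "
from h import *
loc()"
```

```text
t 26.88 loc 0.2 87.7 z 171.6  Fy 5.3 Fx -0.7 Fz 4.4  grip 0.1  theta~0.117 barz~153.4
```

>>> send_rows(
  commands=[
    [[-0.1, 0, 0.02], [0, 0, 0], 1],
    [[-0.1, 0, 0.02], [0, 0, 0], 1],
    [[-0.1, 0, 0.02], [0, 0, 0], 1],
    [[0, 0, 0], [0, 0, 0], 1],
  ],
)

```text
t: 27.22
tcp_pos: [561.7, 240.0, 171.1]
tool_rot: [[0.168, 0.986, 0.001], [0.986, -0.168, 0.001], [0.002, 0.001, -1.0]]
contact_force: [-0.3, 7.2, 6.4]
grip_width: 0.0
grasp_force: 3.5
```

>>> send_rows(
  commands=[
    [[-0.1, 0, 0.02], [0, 0, 0], 1],
    [[-0.1, 0, 0.03], [0, 0, 0], 1],
    [[0, 0, 0], [0, 0, 0], 1],
  ],
)

```text
t: 27.47
tcp_pos: [561.5, 238.0, 170.6]
tool_rot: [[0.168, 0.986, 0.002], [0.986, -0.168, 0.001], [0.001, 0.001, -1.0]]
contact_force: [1.6, 6.7, 5.3]
grip_width: -0.0
grasp_force: 3.2
```

>>> send_rows(
  commands=[
    [[-0.1, 0, 0.02], [0, 0, 0], 1],
    [[-0.1, 0, 0.03], [0, 0, 0], 1],
    [[0, 0, 0], [0, 0, 0], 1],
  ],
)

```text
t: 27.72
tcp_pos: [561.1, 236.0, 170.1]
tool_rot: [[0.168, 0.986, 0.001], [0.986, -0.168, 0.001], [0.001, 0.001, -1.0]]
contact_force: [0.1, 6.9, 4.6]
grip_width: 0.0
grasp_force: 3.4
```

```bash
python3 -c "
from h import *
loc()"
```

```text
t 27.72 loc 0.3 80.8 z 170.1  Fy 6.9 Fx -1.1 Fz 4.6  grip 0.0  theta~-0.003 barz~151.3
```

>>> send_rows(
  commands=[
    [[-0.1, 0, 0.02], [0, 0, 0], 1],
    [[0, 0, 0], [0, 0, 0], 1],
  ],
)

```text
t: 27.88
tcp_pos: [561.0, 235.2, 169.9]
tool_rot: [[0.168, 0.986, 0.002], [0.986, -0.168, 0.001], [0.002, 0.001, -1.0]]
contact_force: [0.1, 7.9, 4.9]
grip_width: -0.2
grasp_force: 3.7
```

>>> send_rows(
  commands=[
    [[-0.1, 0, 0.03], [0, 0, 0], 1],
    [[0, 0, 0], [0, 0, 0], 1],
  ],
)

```text
t: 28.05
tcp_pos: [560.8, 234.2, 169.7]
tool_rot: [[0.168, 0.986, 0.002], [0.986, -0.168, 0.001], [0.002, 0.001, -1.0]]
contact_force: [0.3, 7.1, 5.8]
grip_width: 0.1
grasp_force: 3.8
```

>>> send_rows(
  commands=[
    [[-0.1, 0, 0.03], [0, 0, 0], 1],
    [[0, 0, 0], [0, 0, 0], 1],
  ],
)

```text
t: 28.22
tcp_pos: [560.6, 233.2, 169.3]
tool_rot: [[0.168, 0.986, 0.002], [0.986, -0.168, 0.001], [0.002, 0.001, -1.0]]
contact_force: [-0.2, 8.8, 5.9]
grip_width: -0.1
grasp_force: 3.8
```

>>> send_rows(
  commands=[
    [[1, -0.03, 0], [0, 0, 0], 1],
    [[0, 0, -2.6], [0, 0, 0], 1],
    [[-2, 0, 0], [0, 0, 0], 1],
    [[-3.7, 0, 0], [0, 0, 0], 1],
    [[-3.7, 0, 0], [0, 0, 0], 1],
    [[-3.7, 0, 0], [0, 0, 0], 1],
    [[-3.3, 0, 0], [0, 0, 0], 1],
    [[-2, 0, 0], [0, 0, 0], 1],
    [[-0.5, 0, 0], [0, 0, 0], 1],
    [[0, 0, 0], [0, 0, 0], 1],
  ],
)

```text
t: 29.05
tcp_pos: [529.6, 54.9, 194.8]
tool_rot: [[0.17, 0.985, -0.0], [0.985, -0.17, -0.0], [-0.0, -0.0, -1.0]]
contact_force: [0.1, 0.3, 0.8]
grip_width: 0.3
grasp_force: 0.0
```

>>> send_rows(
  commands=[
    [[0, 0, 0], [0, 0, 0], 1],
    [[0, 0, 0], [0, 0, 0], 1],
  ],
)

```text
t: 29.22
tcp_pos: [530.0, 57.0, 194.6]
tool_rot: [[0.167, 0.986, 0.0], [0.986, -0.167, 0.0], [0.0, -0.0, -1.0]]
contact_force: [-0.2, 0.1, 0.2]
grip_width: -0.0
grasp_force: 0.0
```

```bash
python3 -c "
from h import *
loc()"
```

```text
t 29.22 loc -0.2 -100.9 z 194.6  Fy 0.0 Fx -0.2 Fz 0.2  grip -0.0  theta~0.339 barz~155.0
```

>>> send_rows(
  commands=[
    [[0, 0, 1.2], [0, 0, 0], 1],
    [[0, 0, 1.2], [0, 0, 0], 1],
    [[0.4, 0, 0], [0, 0, 0], 1],
    [[0.5, 0, 0], [0, 0, 0], 1],
    [[0.4, 0, 0], [0, 0, 0], 1],
    [[0.2, 0, 0], [0, 0, 0], 1],
    [[0.1, 0, 0], [0, 0, 0], 1],
    [[0.1, 0, 0], [0, 0, 0], 1],
    [[0, 0, 0], [0, 0, 0], 1],
  ],
)

```text
t: 29.97
tcp_pos: [532.7, 72.8, 171.0]
tool_rot: [[0.168, 0.986, 0.0], [0.986, -0.168, -0.0], [-0.0, 0.0, -1.0]]
contact_force: [0.5, -3.5, -0.7]
grip_width: 0.2
grasp_force: 1.3
```

>>> send_rows(
  commands=[
    [[0.1, 0, 0.01], [0, 0, 0], 1],
    [[0.1, 0, 0.02], [0, 0, 0], 1],
    [[0.1, 0, 0.02], [0, 0, 0], 1],
    [[0, 0, 0], [0, 0, 0], 1],
  ],
)

```text
t: 30.3
tcp_pos: [533.2, 75.4, 170.4]
tool_rot: [[0.168, 0.986, 0.0], [0.986, -0.168, -0.0], [-0.0, 0.0, -1.0]]
contact_force: [-0.7, -5.1, -0.2]
grip_width: -0.0
grasp_force: 2.6
```

>>> send_rows(
  commands=[
    [[0.1, 0, 0.02], [0, 0, 0], 1],
    [[0.1, 0, 0.02], [0, 0, 0], 1],
    [[0, 0, 0], [0, 0, 0], 1],
  ],
)

```text
t: 30.55
tcp_pos: [533.5, 77.2, 170.0]
tool_rot: [[0.168, 0.986, 0.0], [0.986, -0.168, -0.001], [-0.0, 0.0, -1.0]]
contact_force: [-0.2, -7.5, 0.4]
grip_width: -0.1
grasp_force: 3.5
```

```bash
python3 -c "
from h import *
loc()"
```

```text
t 30.55 loc -0.2 -80.4 z 170.0  Fy -7.4 Fx 1.1 Fz 0.4  grip -0.1  theta~-0.010 barz~151.2
```

Keep on in small steps until it turns firm.

>>> send_rows(
  commands=[
    [[0.1, 0, 0.02], [0, 0, 0], 1],
    [[0.1, 0, 0.03], [0, 0, 0], 1],
    [[0, 0, 0], [0, 0, 0], 1],
  ],
)

```text
t: 30.8
tcp_pos: [533.8, 79.2, 169.4]
tool_rot: [[0.168, 0.986, 0.0], [0.986, -0.168, -0.0], [-0.0, 0.0, -1.0]]
contact_force: [0.8, -5.8, -0.3]
grip_width: 0.6
grasp_force: 3.2
```

>>> send_rows(
  commands=[
    [[0.1, 0, 0.03], [0, 0, 0], 1],
    [[0, 0, 0], [0, 0, 0], 1],
  ],
)

```text
t: 30.97
tcp_pos: [534.0, 80.2, 169.1]
tool_rot: [[0.168, 0.986, 0.0], [0.986, -0.168, -0.0], [-0.0, 0.0, -1.0]]
contact_force: [-0.0, -6.7, -0.4]
grip_width: -0.2
grasp_force: 3.3
```

>>> send_rows(
  commands=[
    [[0.1, 0, 0.03], [0, 0, 0], 1],
    [[0, 0, 0], [0, 0, 0], 1],
  ],
)

```text
t: 31.13
tcp_pos: [534.1, 81.1, 168.8]
tool_rot: [[0.168, 0.986, 0.0], [0.986, -0.168, -0.001], [-0.0, 0.0, -1.0]]
contact_force: [-0.5, -8.1, -0.3]
grip_width: -0.1
grasp_force: 3.6
```

>>> send_rows(
  commands=[
    [[0.1, 0, 0.03], [0, 0, 0], 1],
    [[0, 0, 0], [0, 0, 0], 1],
  ],
)

```text
t: 31.3
tcp_pos: [534.3, 82.0, 168.5]
tool_rot: [[0.168, 0.986, 0.0], [0.986, -0.168, -0.001], [-0.001, 0.0, -1.0]]
contact_force: [-0.1, -8.3, -0.4]
grip_width: 0.2
grasp_force: 3.9
```

>>> send_rows(
  commands=[
    [[0.1, 0, 0.03], [0, 0, 0], 1],
    [[0, 0, 0], [0, 0, 0], 1],
  ],
)

```text
t: 31.47
tcp_pos: [534.4, 82.9, 168.2]
tool_rot: [[0.168, 0.986, 0.0], [0.986, -0.168, -0.001], [-0.001, 0.0, -1.0]]
contact_force: [0.1, -9.9, 0.1]
grip_width: 0.2
grasp_force: 4.9
```

>>> send_rows(
  commands=[
    [[0.1, 0, 0.03], [0, 0, 0], 1],
    [[0, 0, 0], [0, 0, 0], 1],
  ],
)

```text
t: 31.63
tcp_pos: [534.6, 83.6, 168.0]
tool_rot: [[0.168, 0.986, -0.0], [0.986, -0.168, -0.001], [-0.001, 0.0, -1.0]]
contact_force: [-0.8, -11.8, 1.0]
grip_width: 0.2
grasp_force: 6.1
```

>>> send_rows(
  commands=[
    [[0.1, 0, 0.03], [0, 0, 0], 1],
    [[0, 0, 0], [0, 0, 0], 1],
  ],
)

```text
t: 31.8
tcp_pos: [534.7, 84.4, 167.7]
tool_rot: [[0.168, 0.986, -0.0], [0.986, -0.168, -0.001], [-0.001, 0.0, -1.0]]
contact_force: [-0.9, -15.4, 2.2]
grip_width: -0.1
grasp_force: 7.4
```

Push turned firm at about 15 N near θ≈-0.14, so the r end is home. Now l.

>>> send_rows(
  commands=[
    [[-1, 0, 0], [0, 0, 0], 1],
    [[0, 0, -2.8], [0, 0, 0], 1],
    [[2, 0, 0], [0, 0, 0], 1],
    [[3.7, 0, 0], [0, 0, 0], 1],
    [[3.7, 0, 0], [0, 0, 0], 1],
    [[3.7, 0, 0], [0, 0, 0], 1],
    [[2.7, 0, 0], [0, 0, 0], 1],
    [[1.4, 0, 0], [0, 0, 0], 1],
    [[0.5, 0, 0], [0, 0, 0], 1],
    [[0, 0, 0], [0, 0, 0], 1],
  ],
)

```text
t: 32.63
tcp_pos: [562.7, 250.5, 195.3]
tool_rot: [[0.167, 0.986, -0.0], [0.986, -0.167, 0.0], [-0.0, -0.0, -1.0]]
contact_force: [-0.7, -0.6, 0.0]
grip_width: 0.1
grasp_force: 0.0
```

>>> send_rows(
  commands=[
    [[0, 0, 0], [0, 0, 0], 1],
    [[0, 0, 0], [0, 0, 0], 1],
  ],
)

```text
t: 32.8
tcp_pos: [562.6, 248.7, 195.5]
tool_rot: [[0.169, 0.986, -0.0], [0.986, -0.169, -0.0], [-0.0, -0.0, -1.0]]
contact_force: [-0.8, -0.2, 0.0]
grip_width: 0.2
grasp_force: 0.0
```

```bash
python3 -c "
from h import *
loc()"
```

```text
t 32.80 loc -0.4 93.6 z 195.5  Fy -0.3 Fx -0.8 Fz 0.0  grip 0.2  theta~0.217 barz~154.5
```

>>> send_rows(
  commands=[
    [[0, 0.03, 1.3], [0, 0, 0], 1],
    [[0, 0, 1.3], [0, 0, 0], 1],
    [[-0.4, 0, 0], [0, 0, 0], 1],
    [[-0.4, 0, 0], [0, 0, 0], 1],
    [[-0.3, 0, 0], [0, 0, 0], 1],
    [[-0.2, 0, 0], [0, 0, 0], 1],
    [[-0.1, 0, 0], [0, 0, 0], 1],
    [[-0.1, 0, 0], [0, 0, 0], 1],
    [[0, 0, 0], [0, 0, 0], 1],
  ],
)

```text
t: 33.55
tcp_pos: [561.0, 235.5, 170.0]
tool_rot: [[0.168, 0.986, 0.001], [0.986, -0.168, 0.001], [0.001, 0.001, -1.0]]
contact_force: [2.1, 2.6, -1.3]
grip_width: 0.3
grasp_force: 1.5
```

>>> send_rows(
  commands=[
    [[-0.1, 0, 0.02], [0, 0, 0], 1],
    [[-0.1, 0, 0.02], [0, 0, 0], 1],
    [[0, 0, 0], [0, 0, 0], 1],
  ],
)

```text
t: 33.8
tcp_pos: [560.7, 233.7, 169.5]
tool_rot: [[0.168, 0.986, 0.001], [0.986, -0.168, 0.001], [0.001, 0.001, -1.0]]
contact_force: [1.0, 4.2, 0.2]
grip_width: -0.3
grasp_force: 2.4
```

>>> send_rows(
  commands=[
    [[-0.1, 0, 0.03], [0, 0, 0], 1],
    [[0, 0, 0], [0, 0, 0], 1],
  ],
)

```text
t: 33.97
tcp_pos: [560.5, 232.8, 169.2]
tool_rot: [[0.168, 0.986, 0.001], [0.986, -0.168, 0.001], [0.001, 0.001, -1.0]]
contact_force: [1.8, 5.6, 0.3]
grip_width: 0.0
grasp_force: 2.7
```

>>> send_rows(
  commands=[
    [[-0.1, 0, 0.03], [0, 0, 0], 1],
    [[0, 0, 0], [0, 0, 0], 1],
  ],
)

```text
t: 34.13
tcp_pos: [560.4, 232.0, 168.9]
tool_rot: [[0.168, 0.986, 0.001], [0.986, -0.168, 0.001], [0.001, 0.001, -1.0]]
contact_force: [1.2, 7.1, 1.0]
grip_width: -0.2
grasp_force: 3.1
```

```bash
python3 -c "
from h import *
loc()"
```

```text
t 34.13 loc 0.2 76.7 z 168.9  Fy 7.2 Fx -0.1 Fz 1.0  grip -0.2  theta~-0.077 barz~149.6
```

>>> send_rows(
  commands=[
    [[-0.1, 0, 0.03], [0, 0, 0], 1],
    [[0, 0, 0], [0, 0, 0], 1],
  ],
)

```text
t: 34.3
tcp_pos: [560.3, 231.0, 168.7]
tool_rot: [[0.168, 0.986, 0.001], [0.986, -0.168, 0.001], [0.001, 0.001, -1.0]]
contact_force: [1.4, 7.6, 0.4]
grip_width: 0.3
grasp_force: 3.4
```

>>> send_rows(
  commands=[
    [[-0.1, 0, 0.03], [0, 0, 0], 1],
    [[0, 0, 0], [0, 0, 0], 1],
  ],
)

```text
t: 34.47
tcp_pos: [560.1, 230.2, 168.4]
tool_rot: [[0.168, 0.986, 0.001], [0.986, -0.168, 0.001], [0.001, 0.001, -1.0]]
contact_force: [1.5, 8.1, 0.7]
grip_width: 0.0
grasp_force: 4.2
```

>>> send_rows(
  commands=[
    [[-0.1, 0, 0.03], [0, 0, 0], 1],
    [[0, 0, 0], [0, 0, 0], 1],
  ],
)

```text
t: 34.63
tcp_pos: [560.0, 229.5, 168.2]
tool_rot: [[0.168, 0.986, 0.002], [0.986, -0.168, 0.002], [0.002, 0.001, -1.0]]
contact_force: [1.3, 10.5, 0.6]
grip_width: -0.3
grasp_force: 5.3
```

>>> send_rows(
  commands=[
    [[-0.1, 0, 0.03], [0, 0, 0], 1],
    [[0, 0, 0], [0, 0, 0], 1],
  ],
)

```text
t: 34.8
tcp_pos: [560.0, 228.8, 168.0]
tool_rot: [[0.168, 0.986, 0.002], [0.986, -0.168, 0.002], [0.002, 0.002, -1.0]]
contact_force: [1.2, 14.2, 2.9]
grip_width: -0.1
grasp_force: 6.5
```

>>> send_rows(
  commands=[
    [[-0.1, 0, 0.03], [0, 0, 0], 1],
    [[0, 0, 0], [0, 0, 0], 1],
  ],
)

```text
t: 34.97
tcp_pos: [559.9, 228.2, 167.8]
tool_rot: [[0.168, 0.986, 0.002], [0.986, -0.168, 0.003], [0.003, 0.002, -1.0]]
contact_force: [0.8, 15.6, 3.0]
grip_width: 0.1
grasp_force: 7.8
```

>>> send_rows(
  commands=[
    [[1, -0.03, 0], [0, 0, 0], 1],
    [[0, 0, -2.8], [0, 0, 0], 1],
    [[-2, 0, 0], [0, 0, 0], 1],
    [[-3.7, 0, 0], [0, 0, 0], 1],
    [[-3.7, 0, 0], [0, 0, 0], 1],
    [[-3.7, 0, 0], [0, 0, 0], 1],
    [[-2.7, 0, 0], [0, 0, 0], 1],
    [[-1.3, 0, 0], [0, 0, 0], 1],
    [[-0.4, 0, 0], [0, 0, 0], 1],
    [[0, 0, 0], [0, 0, 0], 1],
  ],
)

```text
t: 35.8
tcp_pos: [531.2, 63.4, 195.2]
tool_rot: [[0.17, 0.986, 0.0], [0.986, -0.17, -0.0], [-0.0, 0.0, -1.0]]
contact_force: [0.6, -0.6, 0.9]
grip_width: 0.3
grasp_force: 0.0
```

>>> send_rows(
  commands=[
    [[0, 0, 0], [0, 0, 0], 1],
    [[0, 0, 0], [0, 0, 0], 1],
  ],
)

```text
t: 35.97
tcp_pos: [531.4, 65.0, 195.0]
tool_rot: [[0.167, 0.986, 0.0], [0.986, -0.167, 0.0], [0.0, 0.0, -1.0]]
contact_force: [0.2, -0.3, 0.2]
grip_width: 0.2
grasp_force: 0.0
```

```bash
python3 -c "
from h import *
loc()"
```

```text
t 35.97 loc -0.2 -92.8 z 195.0  Fy -0.3 Fx 0.3 Fz 0.2  grip 0.2  theta~0.203 barz~154.4
```

>>> send_rows(
  commands=[
    [[0, 0, 1.3], [0, 0, 0], 1],
    [[0, 0, 1.35], [0, 0, 0], 1],
    [[0.4, 0, 0], [0, 0, 0], 1],
    [[0.4, 0, 0], [0, 0, 0], 1],
    [[0.4, 0, 0], [0, 0, 0], 1],
    [[0.3, 0, 0], [0, 0, 0], 1],
    [[0.2, 0, 0], [0, 0, 0], 1],
    [[0.1, 0, 0], [0, 0, 0], 1],
    [[0, 0, 0], [0, 0, 0], 1],
  ],
)

```text
t: 36.72
tcp_pos: [534.3, 81.5, 168.8]
tool_rot: [[0.167, 0.986, 0.0], [0.986, -0.167, -0.001], [-0.001, 0.001, -1.0]]
contact_force: [1.1, -7.6, -4.2]
grip_width: -0.3
grasp_force: 3.3
```

>>> send_rows(
  commands=[
    [[0.1, 0, 0.03], [0, 0, 0], 1],
    [[0, 0, 0], [0, 0, 0], 1],
  ],
)

```text
t: 36.88
tcp_pos: [534.4, 82.1, 168.5]
tool_rot: [[0.168, 0.986, 0.0], [0.986, -0.168, -0.001], [-0.001, 0.0, -1.0]]
contact_force: [0.7, -9.3, -2.8]
grip_width: -0.1
grasp_force: 4.5
```

>>> send_rows(
  commands=[
    [[0.1, 0, 0.03], [0, 0, 0], 1],
    [[0, 0, 0], [0, 0, 0], 1],
  ],
)

```text
t: 37.05
tcp_pos: [534.5, 82.8, 168.2]
tool_rot: [[0.168, 0.986, 0.0], [0.986, -0.168, -0.001], [-0.001, 0.0, -1.0]]
contact_force: [-0.3, -12.0, -1.8]
grip_width: -0.1
grasp_force: 5.8
```

>>> send_rows(
  commands=[
    [[0.1, 0, 0.03], [0, 0, 0], 1],
    [[0, 0, 0], [0, 0, 0], 1],
  ],
)

```text
t: 37.22
tcp_pos: [534.7, 83.6, 168.0]
tool_rot: [[0.168, 0.986, 0.0], [0.986, -0.168, -0.002], [-0.002, 0.0, -1.0]]
contact_force: [0.1, -15.5, 0.2]
grip_width: -0.1
grasp_force: 7.1
```

>>> send_rows(
  commands=[
    [[0.05, 0, 0.02], [0, 0, 0], 1],
    [[0, 0, 0], [0, 0, 0], 1],
  ],
)

```text
t: 37.38
tcp_pos: [534.7, 84.0, 167.8]
tool_rot: [[0.168, 0.986, 0.0], [0.986, -0.168, -0.002], [-0.002, 0.0, -1.0]]
contact_force: [-1.3, -15.2, 0.7]
grip_width: 0.1
grasp_force: 7.8
```

>>> send_rows(
  commands=[
    [[-1, 0, 0], [0, 0, 0], 1],
    [[-1, 0, -2], [0, 0, 0], 1],
    [[-3, 0, -3], [0, 0, 0], 1],
    [[-3, 0, -3], [0, 0, 0], 1],
    [[-3, 0, -3], [0, 0, 0], 1],
    [[0, 0, 0], [0, 0, 0], 1],
    [[0, 0, 0], [0, 0, 0], 1],
  ],
)

```text
t: 37.97
tcp_pos: [517.2, -23.1, 277.8]
tool_rot: [[0.17, 0.985, 0.004], [0.985, -0.17, -0.0], [0.0, 0.004, -1.0]]
contact_force: [0.0, 0.5, -0.9]
grip_width: 0.0
grasp_force: 0.0
```

```bash
python3 -c "
from h import *
loc();s=state();np.savez('w6.npz',p=s['tcp_pos'],R=s['tool_rot'])
a=get_image('wrist');b=get_image('side');cv2.imwrite('pics/w6f.png',a);cv2.imwrite('pics/s6f.png',b)
b=cv2.resize(b[250:450,190:390],(400,400),interpolation=cv2.INTER_CUBIC);b=cv2.copyMakeBorder(b,0,200,0,0,cv2.BORDER_CONSTANT)
cv2.imwrite('pics/w6.png',np.hstack([cv2.resize(a[0:300,200:400],(400,600)),b]))"
```

```text
t 37.97 loc 0.7 -182.0 z 277.8  Fy 0.5 Fx -0.1 Fz -0.9  grip 0.0  theta~1.920 barz~95.0
```

View pics/w6.png

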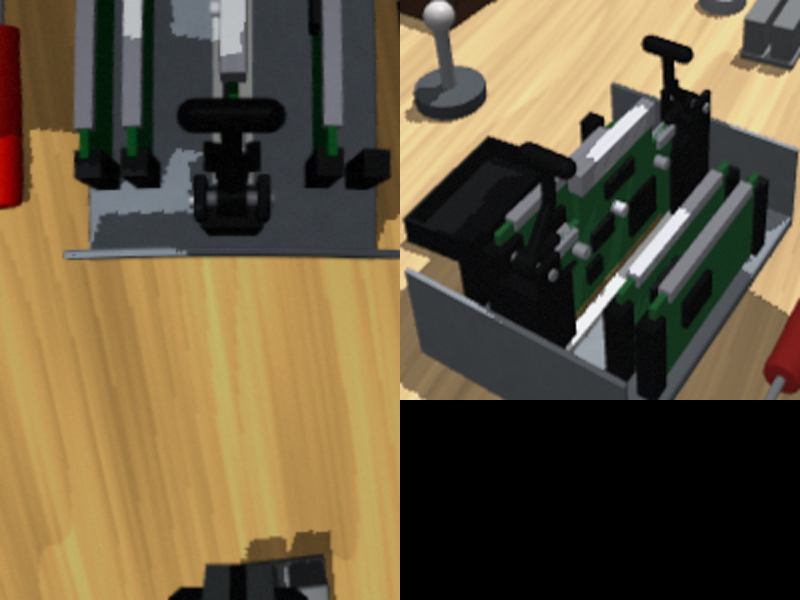

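Both levers are folded in. I'll check the board's drop at each end by matching features between the earlier, undriven side picture and this one.

```bash
python3 -c "
from h import *
a=cv2.imread('pics/side5.png',0);b=cv2.imread('pics/s6f.png',0)
a=np.float32(a);b=np.float32(b)
ang=np.radians(-9.7);o=np.array([547.2,156.4,0]);Y=np.array([-np.sin(ang),np.cos(ang),0])
for y,z in ((35,85),(28,128),(15,80),(0,85),(-15,80),(-25,85),(-35,125),(0,125)):
  P=o+Y*y+[0,0,z]+[-2*np.cos(ang),0,0]; p=proj('side',P); q=proj('side',P-[0,0,8])
  u,v=p.round().astype(int); t=a[v-9:v+10,u-9:u+10]
  k=6;T=cv2.resize(t,None,fx=k,fy=k,interpolation=cv2.INTER_CUBIC);S=cv2.resize(b[v-14:v+30,u-16:u+17],None,fx=k,fy=k,interpolation=cv2.INTER_CUBIC)
  r=cv2.matchTemplate(S,T,cv2.TM_CCOEFF_NORMED);_,m,_,l=cv2.minMaxLoc(r)
  d=np.array([l[0]/k-7,l[1]/k-5]);print(y,z,p.round(0),'8mm->',(q-p).round(1),'got',d.round(1),'mm %.1f'%(8*d[1]/(q-p)[1]),'score %.2f'%m)
"
```

```text
35 85 [282. 361.] 8mm-> [0.3 5. ] got [0.5 5. ] mm 8.0 score 0.94
28 128 [283. 330.] 8mm-> [0.3 5.4] got [6.5 9.8] mm 14.5 score 0.91
15 80 [291. 354.] 8mm-> [0.3 4.9] got [1.  4.5] mm 7.3 score 0.97
0 85 [298. 344.] 8mm-> [0.2 4.9] got [0.8 4.5] mm 7.3 score 0.97
-15 80 [305. 340.] 8mm-> [0.1 4.8] got [0.8 4.7] mm 7.7 score 0.97
-25 85 [309. 332.] 8mm-> [0.1 4.8] got [0.3 4.7] mm 7.7 score 0.99
-35 125 [313. 303.] 8mm-> [0.1 5.2] got [-7.  13.3] mm 20.6 score 0.52
0 125 [297. 318.] 8mm-> [0.2 5.3] got [-0.3  6.2] mm 9.3 score 0.86
```

The board dropped about 7.3 to 8.0 mm at both ends and both levers turned firm, so it is home. The robot is clear of everything, so I'm handing in.

```bash
python3 -c "
from bench import *
print(close_job())"
```

```text
the job is handed in; nothing more can be done
None
```

The board is in the rack's middle slot, driven about 8 mm down to home evenly at both ends with both levers folded in, and the job is handed in; the hand-in returned no verdict.

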